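# Pour the jujubes into the storage jar and shut it

## Task

Pick up the steel measuring cup and pour all eight dried jujubes from it into the glass storage jar, swinging the jar's lid well back first if it is in the way. Then stand the empty cup upright on the cart top and leave the jar's lid fully shut. Do not shift the bottle, mortar, mixing bowl or scoop.

Things in the scene. Friction and masses are not known exactly. Their poses are not given: they have to be found in the camera images.
- jar: Round glass storage jar, fixed to the cart: outer diameter 124 mm, wall 5 mm, mouth (inner) diameter 114 mm, rim 110 mm above the cart, inner floor at 8 mm. Origin: centre of its underside. Its +x points to the lid's hinge, z up.
- jar_mouth (a point): Centre of the jar's open mouth, at rim height (110 mm).
- jar_lid (a joint): Angle of the jar's hinged lid (rad): 0 = shut on the rim, grows as it opens upward, pi/2 = standing upright, stop at 1.8. A stiff hinge: the lid stays where it is left (about 1 N at the bar moves it). The lid is a wooden disc 126 mm across and 14 mm thick, centred 68 mm from the hinge axis.
- lid_hinge (a point): Middle of the lid's hinge axis, 68 mm from the jar's axis on the jar's +x side, 120 mm above the cart. The axis runs along the jar's y.
- lid_bar (a point): Middle of the steel wire loop's crossbar at the lid's free edge (opposite the hinge), the place to take the lid: round bar 10 mm thick, 60 mm long, parallel to the hinge axis. With the lid shut it lies 168 mm from the hinge axis towards the jar's -x and 12 mm above the axis, 42 mm out from the disc's edge; the gap between bar and disc is open.
- cup: Stainless steel measuring cup, open top, 85 mm high, outer diameter 66 mm at the foot and 80 mm at the rim, wall 3 mm, floor 5 mm, holds the jujubes at the start. About 0.18 kg empty. Origin: centre of its underside, z up. A straight round handle, 16 mm thick, sticks out level along its -x, from the wall to 134 mm from the cup's axis, its axis 66 mm above the underside.
- cup_handle (a point): Place to grip the handle: on its axis, 90 mm from the cup's axis (cup's -x), 66 mm above the underside.
- cup_rim (a point): Centre of the cup's mouth, 85 mm above its underside.
- jujube0: Dried jujube (dark red-brown date), stiff, 30 mm long and 20 mm thick with round ends, about 12 g. Origin at its centre, long axis x. One of eight, all in the cup at the start.
- jujube1: Dried jujube (dark red-brown date), stiff, 30 mm long and 20 mm thick with round ends, about 12 g. Origin at its centre, long axis x. One of eight, all in the cup at the start.
- jujube2: Dried jujube (dark red-brown date), stiff, 30 mm long and 20 mm thick with round ends, about 12 g. Origin at its centre, long axis x. One of eight, all in the cup at the start.
- jujube3: Dried jujube (dark red-brown date), stiff, 30 mm long and 20 mm thick with round ends, about 12 g. Origin at its centre, long axis x. One of eight, all in the cup at the start.
- jujube4: Dried jujube (dark red-brown date), stiff, 30 mm long and 20 mm thick with round ends, about 12 g. Origin at its centre, long axis x. One of eight, all in the cup at the start.
- jujube5: Dried jujube (dark red-brown date), stiff, 30 mm long and 20 mm thick with round ends, about 12 g. Origin at its centre, long axis x. One of eight, all in the cup at the start.
- jujube6: Dried jujube (dark red-brown date), stiff, 30 mm long and 20 mm thick with round ends, about 12 g. Origin at its centre, long axis x. One of eight, all in the cup at the start.
- jujube7: Dried jujube (dark red-brown date), stiff, 30 mm long and 20 mm thick with round ends, about 12 g. Origin at its centre, long axis x. One of eight, all in the cup at the start.
- bottle: Bystander: green glass bottle, 66 mm diameter, 240 mm tall, loose. Origin: centre of its underside.
- mortar: Bystander: wooden mortar, 100 mm across at the top, 85 mm high, loose. Origin: centre of its underside.
- bowl: Bystander: stainless steel mixing bowl, 156 mm across, 60 mm high, loose. Origin: centre of its underside.
- scoop: Bystander: purple plastic scoop lying flat, 180 mm long, 62 mm wide, 36 mm high, loose, handle towards its -x. Origin: underside where handle and pan meet.

How it is judged:
By the outcome, as a careful person would: the job done as asked, in the order asked, and still so for the second after the job is handed in, with the robot touching nothing.
It also fails if it takes over 72 s, if anything falls off the work surface, if the arm or the gripper's body presses on something with over 40 N, if the wrist force passes 120 N, or if a joint passes its speed limit or range.

## Robot

A 6-joint arm with a two-finger parallel gripper is mounted at the origin on the work surface. World frame = base frame: x ahead of the robot, y to its left, z up, the work surface at z = 0. Lengths are in m, angles in rad, forces in N, time in s.
With the tool pointing down it reaches from about 0.25 to 0.775 m from the base axis. Payload 4 kg.
Tool frame: the origin (TCP) lies at the very end of the fingers, on their centre line; the grasp point (between the pads) lies hold_point_z behind it (hold_point_z is the distance from the TCP to the grasp point, in m); z points along the fingers, y is the direction in which the jaws open and shut (so a half turn about z gives the same grasp; the last joint's range is limited). The gripper opens to 94 mm and grips with 3 to 60 N. Pads are 16 mm wide; open, the fingers measure 119 mm over their backs; the gripper's body (75 mm by 177 mm) begins 78 mm behind the grasp point.
Start: joints at [1.146, 0.087, 1.371, -0, 1.684, -0.103], TCP at [0.174, 0.522, 0.206] pointing down, gripper open.
Joint ranges: [-3.1, 3.1], [-0.76, 2.03], [0.27, 2.55], [-1.08, 4.22], [0.17, 2.65], [-2.57, 2.57]. Speed limits (rad/s): [2.79, 2.79, 3.14, 3.14, 3.14, 3.14].

## Interface

Orientations are given as [roll, pitch, yaw] about the fixed x, y, z axes, in that order (R = Rz(yaw) Ry(pitch) Rx(roll)).
In Python, from bench import * gives the robot as it stands.
- The arm moves only by the tool step_arm, never from a script. Its argument "increments" is text: rows parted by semicolons, each of 6 numbers parted by spaces: the shift along the tool's x, y, z in cm, then the turn, a rotation vector about the tool's x, y, z in rad. A call has 1 to 5 rows; each row shifts and turns the commanded pose from where the row before left it, along the tool's axes as they then stand; what a row does not reach is not made up. A row lasts 1/10 s, in which the tool goes at most 50 mm and 8.59 degrees, less where a joint would pass 70% of its speed; a pose out of reach is approached as far as the arm can. A call is refused whole if a number of a shift passes 5 or a number of a turn 0.15, either way. A call with a gripper value outside its range is refused whole. "claw" is the gripper's target within -1 to 1 (shut at 1, half-way at 0, fully open at -1), set as the call begins (left out, the last holds). The fingers move at their own pace and stop on an object; the grip force is fixed at half the most. Time passes only in rows, so rows that do not move let the fingers close. It gives the time, the measured TCP pose, the force and the opening at its end, in the units of the state.
- get_obs(): the state, without advancing time (a new reading comes with each control period).
- snapshot(name): name is "scene" or "top" or "wrist"; returns the picture (384x512x3 uint8, red, green, blue); there is no depth.
- calibration(name): a dict with "camera_matrix" (3x3 intrinsics, pixels), "k1" (the pictures are not rectified: a ray, as slopes to the right and down, at radius r is drawn at 1 + k1 r^2 times it, then the intrinsics apply), "eye" and "orientation" of the camera in the world; the wrist camera has in their place "tool_from_camera" (4x4, takes a point from camera to tool coordinates, whose origin is the TCP and whose axes are the flange's). Camera axes: x right, y up, looking along -z (the intrinsics and any distortion apply to the point x, -y, -z); pixel columns grow to the right and rows downward; lengths in m; the calibration is good to about 2 mm. A picture is of the moment at which its call begins: read the wrist's pose just before it. calibration takes no time and is no camera call.
- close_job(): hands the job in, once; it reports no verdict.
The state is a dict: "time": time; "joint_positions": joint angles; "qvel": joint speeds; "joint_torque": joint torques, N m; "tool_pos": TCP position; "ee_rot": TCP orientation; "wrist_force": force on the tool from outside, world axes, zero at the start; "wrist_torque": the same for the moment, N m; "width": finger opening in m.
Only numpy, scipy, OpenCV 4.12 (cv2) and the standard library are available. Lean on these libraries where they do the work, as an engineer would, in place of code of your own. Each camera call takes 0.05 s, during which the arm holds its last target. There are 200 camera calls.

## Working session

There is one attempt and no reset: what is moved stays moved. The work goes in short steps, Python scripts to look and compute and a tool call to move; the robot and the scene stay as the last step left them, time stands still between calls to the robot, and variables do not carry over. Pictures are saved under pics/ and viewed, about 8 in all and at most 12, crops included, and the job is handed in when it is done.

Besides the shell and the picture viewer there is one more tool, called after "Emit:" by a JSON object that holds its "fn" and its "kwargs", one argument or row to a line. step_arm: Moves the arm, as the interface text tells. Its arguments: {"type":"object","properties":{"increments":{"type":"string"},"claw":{"type":"number"}},"required":["increments"]}

```bash
ls; mkdir -p pics; python3 - <<'E'
from bench import *
import cv2
o=get_obs(); print(o)
for n in ["scene","top"]:
    c=calibration(n); print(n,c)
    cv2.imwrite(f"pics/{n}0.png",snapshot(n)[:,:,::-1])
print(calibration("wrist"))
E
```

```text
pics
{'time': 0.0, 'joint_positions': array([ 1.14588560e+00,  8.79383042e-02,  1.37223514e+00, -4.95852964e-06,
        1.68356648e+00, -1.03088188e-01]), 'qvel': array([ 2.03001053e-05,  1.01275564e-03,  3.97058706e-04,  9.48521178e-04,
       -6.71920420e-05, -2.97822757e-03]), 'joint_torque': array([ 1.88344333e-03, -3.40193582e+01, -3.02421927e+01,  7.19947717e-02,
        3.31548590e-02, -1.75135842e-04]), 'tool_pos': array([0.17374109, 0.52127357, 0.20432298]), 'ee_rot': array([-3.13945628e+00, -2.16063975e-04,  2.81976934e+00]), 'wrist_force': array([-0.11531387, -0.16443284, -0.20708087]), 'wrist_torque': array([-0.00610935, -0.02473044, -0.00459654]), 'width': 0.09440015834373296}
scene {'camera_matrix': array([[425.78354006,   0.        , 256.81478935],
       [  0.        , 425.78354006, 182.19536123],
       [  0.        ,   0.        ,   1.        ]]), 'k1': -0.05990855198735895, 'eye': array([1.21466982, 0.70870438, 1.07334669]), 'orientation': array([0.76728947, 0.01504449, 2.40505957])}
top {'camera_matrix': array([[348.18908421,   0.        , 257.98343978],
       [  0.        , 348.18908421, 190.61458059],
       [  0.        ,   0.        ,   1.        ]]), 'k1': 0.026283095481735217, 'eye': array([ 0.48680232, -0.01533256,  1.05826539]), 'orientation': array([ 0.11039043,  0.03554528, -1.58236652])}
{'camera_matrix': array([[338.08068972,   0.        , 256.67305842],
       [  0.        , 338.08068972, 192.14321036],
       [  0.        ,   0.        ,   1.        ]]), 'k1': -0.007538914790517379, 'tool_from_camera': array([[ 4.49449058e-04,  9.69602342e-01,  2.44685710e-01,
         7.05366123e-02],
       [ 9.99999895e-01, -4.56817948e-04, -2.66352226e-05,
        -1.89113526e-03],
       [ 8.59512499e-05,  2.44685697e-01, -9.69602446e-01,
        -1.79689966e-01],
       [ 0.00000000e+00,  0.00000000e+00,  0.00000000e+00,
         1.00000000e+00]])}
```

```bash
python3 -c "
import bench;print([x for x in dir(bench) if x[0]!='_']);print(getattr(bench,'hold_point_z',None))"
```

```text
['IKError', 'calibration', 'close_job', 'get_obs', 'hold_point_z', 'snapshot']
0.0188
```

View pics/scene0.png

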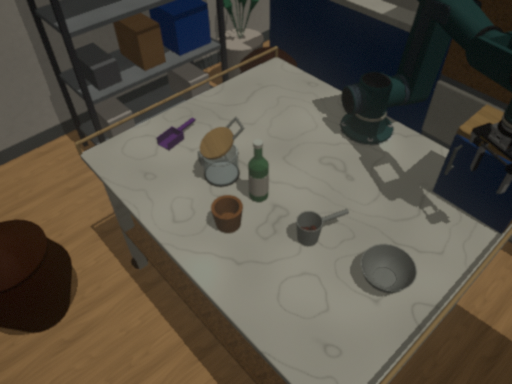

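View pics/top0.png

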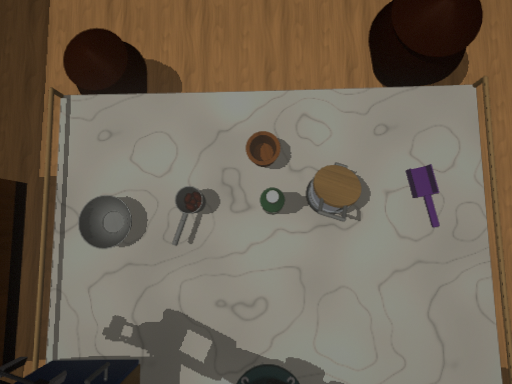

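```bash
cat > h.py <<'E'
from bench import *
import numpy as np, cv2
from scipy.spatial.transform import Rotation as R
def cam(n,o=None):
    c=calibration(n)
    if n=="wrist":
        Rt=R.from_euler('xyz',o["ee_rot"]).as_matrix(); T=c["tool_from_camera"]
        return c, Rt@T[:3,:3], Rt@T[:3,3]+o["tool_pos"]
    return c, R.from_euler('xyz',c["orientation"]).as_matrix(), np.array(c["eye"])
def ray(n,px,o=None):
    c,Rm,e=cam(n,o); K=c["camera_matrix"]
    u=np.array([(px[0]-K[0,2])/K[0,0],(px[1]-K[1,2])/K[1,1]]); v=u.copy()
    for _ in range(20): v=u/(1+c["k1"]*(v@v))
    return e, Rm@np.array([v[0],-v[1],-1])
def onz(n,px,z,o=None):
    e,d=ray(n,px,o); return e+d*(z-e[2])/d[2]
def proj(n,P,o=None):
    c,Rm,e=cam(n,o); p=(np.atleast_2d(P)-e)@Rm; v=np.c_[p[:,0]/-p[:,2],-p[:,1]/-p[:,2]]
    v=v*(1+c["k1"]*(v**2).sum(1,keepdims=True)); K=c["camera_matrix"]
    return v*[K[0,0],K[1,1]]+K[:2,2]
def tri(*rs):
    A=0;b=0
    for e,d in rs:
        d=d/np.linalg.norm(d); M=np.eye(3)-np.outer(d,d); A=A+M; b=b+M@e
    p=np.linalg.solve(A,b); return p,[np.linalg.norm(np.cross(p-e,d/np.linalg.norm(d))) for e,d in rs]
def snap(n,f):
    o=get_obs(); im=np.ascontiguousarray(snapshot(n)[:,:,::-1]); cv2.imwrite(f"pics/{f}.png",im); return im,o
E
python3 - <<'E'
from h import *
a=cv2.imread('pics/top0.png'); b=cv2.imread('pics/scene0.png')
A=cv2.resize(a[150:250,150:390],None,fx=3.33,fy=3.33,interpolation=3)
B=cv2.resize(b[110:250,170:370],None,fx=1.9,fy=1.9,interpolation=3)
B2=cv2.resize(b[110:195,185:255],None,fx=3.1,fy=3.1,interpolation=3)
o=np.zeros((600,800,3),np.uint8); o[:A.shape[0],:A.shape[1]]=A[:,:800]; 
o[333:333+B.shape[0],:B.shape[1]]=B[:267]; o[333:333+B2.shape[0],400:400+B2.shape[1]]=B2[:267]
cv2.imwrite('pics/c0.png',o)
for n,i in(("top",a),("scene",b)):
    h=cv2.cvtColor(i,cv2.COLOR_BGR2HSV); 
    x0,x1,y0,y1=(300,380,155,230) if n=="top" else (190,250,115,195)
    m=cv2.inRange(h,(8,90,60),(25,255,255)); k=np.zeros_like(m);k[y0:y1,x0:x1]=m[y0:y1,x0:x1]
    cs=max(cv2.findContours(k,0,2)[0],key=cv2.contourArea); print(n,cv2.fitEllipse(cs))
E
```

```text
top ((336.89251708984375, 185.72825622558594), (39.61869430541992, 47.99681091308594), 113.86981201171875)
scene ((216.33079528808594, 142.7461700439453), (25.664182662963867, 35.56096649169922), 47.479434967041016)
```

View pics/c0.png

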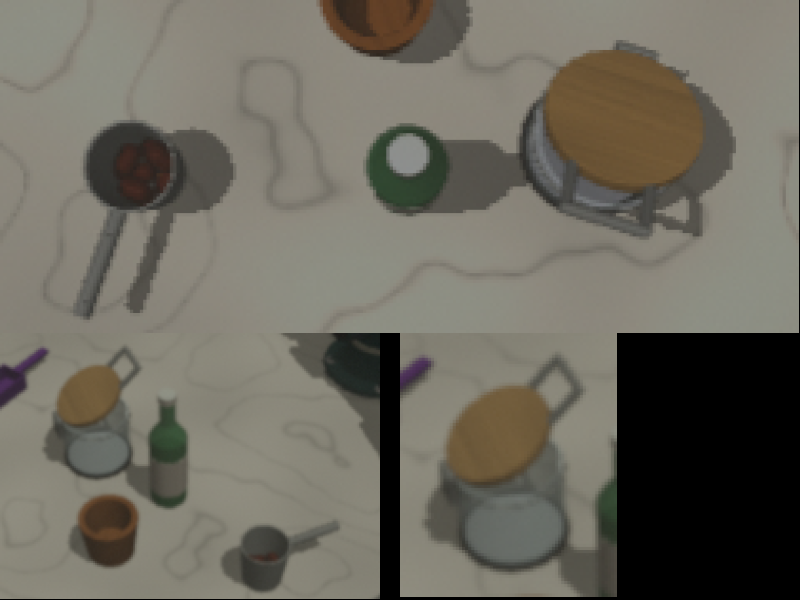

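```bash
python3 - <<'E'
from h import *
p,r=tri(ray("top",(336.9,185.7)),ray("scene",(216.3,142.7))); print("lid c",p,r)
print("jar floor",onz("scene",(221.8,172.9),.004))
def T(x,y):return (150+x/3.33,150+y/3.33)
def S(x,y):return (185+(x-400)/3.1,110+(y-333)/3.1)
# bar ends
for t,s in(((563,208),(558,357)),((650,233),(580,393))):
    print("bar",tri(ray("top",T(*t)),ray("scene",S(*s))), )
for t,s in(((650,233),(558,357)),((563,208),(580,393))):
    print("bar swapped",tri(ray("top",T(*t)),ray("scene",S(*s))), )
print("hinge",onz("top",T(620,45),.12),onz("top",T(685,72),.12))
print("cup rim",onz("top",T(134,165),.085),"hend",onz("top",T(83,312),.066),"attach",onz("top",T(117,212),.066))
S2=lambda x,y:(170+x/1.9,110+(y-333)/1.9)
print("cup rim sc",onz("scene",S2(266,543),.085),"hend",onz("scene",S2(337,525),.066))
print("bottle base",onz("scene",S2(169,500),0),"top",tri(ray("top",T(407,155)),ray("scene",S2(167,398))))
print("mortar",onz("top",(263,149),.085)); print("bowl",onz("top",(105.5,222),.06)); 
E
```

```text
lid c [ 0.59877535 -0.19165052  0.14468402] [np.float64(0.000741110495985572), np.float64(0.0007411104959856037)]
jar floor [ 0.59422772 -0.1857361   0.004     ]
bar (array([ 0.53422484, -0.13859937,  0.24253427]), [np.float64(0.013758623953723778), np.float64(0.013758623953723705)])
bar (array([ 0.49775239, -0.19669439,  0.14628198]), [np.float64(0.015895620842477524), np.float64(0.015895620842477393)])
bar swapped (array([ 0.50665402, -0.19724847,  0.19741349]), [np.float64(0.0008790860382792109), np.float64(0.000879086038279219)])
bar swapped (array([ 0.5267552 , -0.13588017,  0.19457883]), [np.float64(0.0003848152875702249), np.float64(0.00038481528757024517)])
hinge [ 0.66185853 -0.19610817  0.12      ] [ 0.6386787  -0.24740284  0.12      ]
cup rim [0.57273392 0.20965003 0.085     ] hend [0.44929299 0.25638643 0.066     ] attach [0.53404076 0.22832743 0.066     ]
cup rim sc [0.57610374 0.21706752 0.085     ] hend [0.45221059 0.26071399 0.066     ]
bottle base [ 0.57549237 -0.0095065   0.        ] top (array([ 0.56497776, -0.02116596,  0.22583205]), [np.float64(0.0005049836981662207), np.float64(0.0005049836981662068)])
mortar [0.71421063 0.00234433 0.085     ]
bowl [0.51357459 0.46050511 0.06      ]
```

```bash
cat >> h.py <<'E'
def rows(P,Rt,p1,R1,n,dec=2,show=True):
    """n rows taking pose (P,Rt) to (p1,R1); returns rounded-off end pose"""
    P=np.array(P,float); out=[]
    for i in range(n):
        k=n-i; d=Rt.T@(np.array(p1)-P)/k*100; w=R.from_matrix(Rt.T@R1).as_rotvec()/k
        d=np.round(d,dec)+0; w=np.round(w,3)+0
        out.append(" ".join(f"{x:g}" for x in [*d,*w])); P=P+Rt@d/100; Rt=Rt@R.from_rotvec(w).as_matrix()
    if show:
        for i in range(0,n,5): print("; ".join(out[i:i+5]))
    return P,Rt
def now():
    o=get_obs(); return o["tool_pos"],R.from_euler('xyz',o["ee_rot"]).as_matrix(),o
def down(yaw): return R.from_euler('xyz',[np.pi,0,yaw]).as_matrix()
def log():
    import json
    o=get_obs(); open('log.txt','a').write(json.dumps({k:np.array(v).tolist() for k,v in o.items()})+"\n"); print({k:np.round(o[k],3).tolist() for k in o if k not in("qvel","joint_torque")}); return o
E
python3 - <<'E'
from h import *
log(); P,Rt,_=now(); rows(P,Rt,[.5165,-.1665,.255],down(1.257),19,1)
E
```

```text
{'time': 0.1, 'joint_positions': [1.146, 0.088, 1.372, -0.0, 1.684, -0.103], 'tool_pos': [0.174, 0.521, 0.204], 'ee_rot': [-3.14, -0.0, 2.82], 'wrist_force': [-0.093, 0.175, -0.102], 'wrist_torque': [-0.057, 0.027, 0.032], 'width': 0.094}
-2.9 -2.9 -0.3 0 0 0.082; -3.1 -2.6 -0.3 0 0 0.082; -3.3 -2.4 -0.3 0 0 0.082; -3.5 -2.1 -0.3 0 0 0.082; -3.6 -1.8 -0.3 0 0 0.082
-3.8 -1.5 -0.2 0 0 0.082; -3.9 -1.2 -0.3 0 0 0.082; -3.9 -0.8 -0.2 0 0 0.082; -4 -0.5 -0.3 0 0 0.082; -4 -0.2 -0.2 0 0 0.082
-4 0.1 -0.3 0 0 0.083; -4 0.5 -0.2 0 0 0.082; -4 0.8 -0.3 0 0 0.083; -3.9 1.1 -0.2 0 0 0.082; -3.8 1.4 -0.3 0 0 0.083
-3.6 1.7 -0.2 0 0 0.082; -3.5 2.1 -0.3 0 0.001 0.083; -3.3 2.3 -0.2 0 0 0.082; -3.1 2.6 -0.3 0 0.001 0.083
```

Emit:
{"fn": "step_arm", "kwargs": {
  "increments": "-2.9 -2.9 -0.3 0 0 0.082; -3.1 -2.6 -0.3 0 0 0.082; -3.3 -2.4 -0.3 0 0 0.082; -3.5 -2.1 -0.3 0 0 0.082; -3.6 -1.8 -0.3 0 0 0.082",
  "claw": 0.23
}}

```text
time: 0.6
tool_pos: [0.2647, 0.3381, 0.2201]
ee_rot: [-3.141, 0.0, 2.407]
wrist_force: [0.8, -0.1, 0.2]
width: 0.0577
```

Emit:
{"fn": "step_arm", "kwargs": {
  "increments": "-3.8 -1.5 -0.2 0 0 0.082; -3.9 -1.2 -0.3 0 0 0.082; -3.9 -0.8 -0.2 0 0 0.082; -4 -0.5 -0.3 0 0 0.082; -4 -0.2 -0.2 0 0 0.082"
}}

```text
time: 1.1
tool_pos: [0.3552, 0.1578, 0.2323]
ee_rot: [3.141, -0.0, 1.997]
wrist_force: [0.8, -0.1, 0.5]
width: 0.0361
```

Emit:
{"fn": "step_arm", "kwargs": {
  "increments": "-4 0.1 -0.3 0 0 0.083; -4 0.5 -0.2 0 0 0.082; -4 0.8 -0.3 0 0 0.083; -3.9 1.1 -0.2 0 0 0.082; -3.8 1.4 -0.3 0 0 0.083"
}}

```text
time: 1.6
tool_pos: [0.4447, -0.0236, 0.245]
ee_rot: [-3.141, -0.0, 1.583]
wrist_force: [0.3, -1.6, 1.0]
width: 0.0362
```

Emit:
{"fn": "step_arm", "kwargs": {
  "increments": "-3.6 1.7 -0.2 0 0 0.082; -3.5 2.1 -0.3 0 0.001 0.083; -3.3 2.3 -0.2 0 0 0.082; -3.1 2.6 -0.3 0 0.001 0.083; 0 0 0 0 0 0"
}}

```text
time: 2.1
tool_pos: [0.5176, -0.1701, 0.2533]
ee_rot: [-3.139, -0.001, 1.251]
wrist_force: [-0.7, 0.3, -1.0]
width: 0.0362
```

```bash
python3 - <<'E'
from h import *
log(); im,o=snap("wrist","w1"); t,_=snap("top","t1")
cv2.imwrite("pics/c1.png",np.hstack([im,cv2.resize(t[140:260,290:390],None,fx=3.2,fy=3.2,interpolation=3)[:384,:288]]))
E
```

```text
{'time': 2.1, 'joint_positions': [-0.422, 0.074, 1.291, 0.001, 1.779, -0.102], 'tool_pos': [0.518, -0.17, 0.253], 'ee_rot': [-3.139, -0.001, 1.251], 'wrist_force': [-0.67, 0.312, -0.961], 'wrist_torque': [-0.016, 0.058, 0.048], 'width': 0.036}
```

View pics/c1.png

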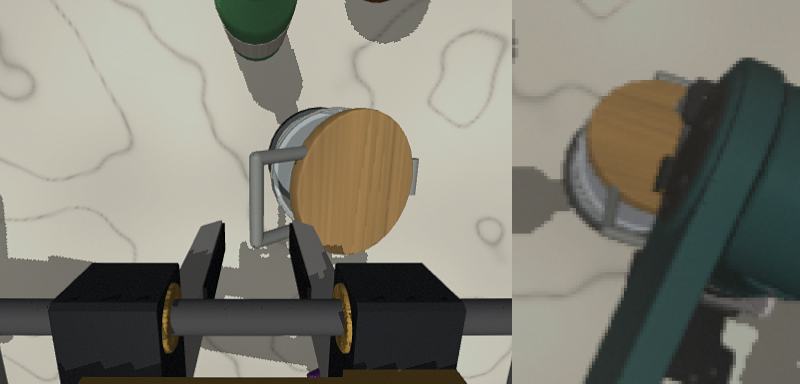

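```bash
python3 - <<'E'
from h import *
im=cv2.imread('pics/w1.png'); P,Rt,o=now()
a,b=onz("wrist",(257,157),.196,o),onz("wrist",(257,243),.196,o); print(a,b,np.linalg.norm(a-b),(a+b)/2)
print("hinge",onz("wrist",(414,176),.12,o))
T=lambda x,y:(290+(x-512)/3.2,140+y/3.2)
for w,t in(((257,157),T(608,228)),):
    print(tri(ray("wrist",w,o),ray("top",t)))
h=cv2.cvtColor(im,cv2.COLOR_BGR2HSV); m=cv2.inRange(h,(8,90,60),(25,255,255)); m[260:]=0;m[:60]=0
cs=max(cv2.findContours(m,0,2)[0],key=cv2.contourArea); e=cv2.fitEllipse(cs);print(e,onz("wrist",e[0],.147,o),tri(ray("wrist",e[0],o),ray("top",(336.9,185.7)),ray("scene",(216.3,142.7))))
print("tcp px",proj("wrist",P,o),proj("wrist",[.5165,-.1665,.196],o))
E
```

```text
[ 0.52753904 -0.13370693  0.196     ] [ 0.50740315 -0.19569181  0.196     ] 0.0651734510709427 [ 0.5174711  -0.16469937  0.196     ]
hinge [ 0.65985808 -0.20694722  0.12      ]
(array([ 0.52839935, -0.1326353 ,  0.2184507 ]), [np.float64(0.001933979700745359), np.float64(0.0019339797007453634)])
((352.5249938964844, 179.25888061523438), (116.31442260742188, 145.9468536376953), 16.383623123168945) [ 0.59807936 -0.18428331  0.147     ] (array([ 0.59901825, -0.18888025,  0.14547562]), [np.float64(0.004015037340462186), np.float64(0.0022294941251023376), np.float64(0.0023847168273901853)])
tcp px [[256.22269507 232.48143689]] [[256.49856432 204.02379978]]
```

Emit:
{"fn": "step_arm", "kwargs": {
  "increments": "0.4 0 2.5 0 0 0; 0 0 2.5 0 0 0; 0 0 2.4 0 0 0; 0 0 0 0 0 0"
}}

```text
time: 2.6
tool_pos: [0.5154, -0.1597, 0.1775]
ee_rot: [-3.133, -0.003, 1.259]
wrist_force: [0.2, -0.6, -0.2]
width: 0.0363
```

Emit:
{"fn": "step_arm", "kwargs": {
  "increments": "0 0 0 0 0 0; 0 0 0 0 0 0; 0 0 0 0 0 0; 0 0 0 0 0 0",
  "claw": 1
}}

```text
time: 3.0
tool_pos: [0.5195, -0.1625, 0.1828]
ee_rot: [3.137, -0.002, 1.257]
wrist_force: [1.0, -0.3, -1.0]
width: 0.0091
```

```bash
python3 - <<'E'
from h import *
log(); P,Rt,o=now()
u=np.array([.951,-.309,0]); H=np.array([.660,-.212,.120])
hp=P+Rt@[0,0,-.0188]; print("hold",hp, "radial",(hp-H)@u,"h",hp[2]-.12,np.hypot((hp-H)@u,hp[2]-.12))
a0=np.arctan2(hp[2]-.12,-(hp-H)@u); print("lid",a0-.0713)
# arc, tilting the tool forward a little (z outward) about bar axis
b=np.array([.309,.951,0])
off=hp-(H+.1684*(-u*np.cos(a0)+np.array([0,0,1])*np.sin(a0)))
for K in range(6):
    a=a0+(1.72+.0713-a0)*(K+1)/6
    tgt=H+.1684*(-u*np.cos(a)+np.array([0,0,1])*np.sin(a))+off*(1-(K+1)/6)
    R1=R.from_rotvec(-b*0.35*(K+1)/6).as_matrix()@down(1.257)
    P,Rt=rows(P,Rt,tgt+R1@[0,0,.0188],R1,5)
print(P,Rt[:,2])
E
```

```text
{'time': 3.0, 'joint_positions': [-0.409, 0.077, 1.427, 0.002, 1.634, -0.095], 'tool_pos': [0.519, -0.163, 0.183], 'ee_rot': [3.137, -0.002, 1.257], 'wrist_force': [0.956, -0.333, -0.97], 'wrist_torque': [-0.094, -0.079, -0.028], 'width': 0.009}
hold [ 0.51936296 -0.16254303  0.201633  ] radial -0.1490280281777226 h 0.08163300162696804 0.169921452845627
lid 0.4298290867863934
-0.01 0.44 -0.59 -0.011 0 0; -0.01 0.45 -0.58 -0.011 -0.001 0; -0.01 0.45 -0.58 -0.011 0 0; -0.02 0.46 -0.58 -0.011 -0.001 0; -0.01 0.47 -0.57 -0.01 0 0
-0.01 0.58 -0.46 -0.012 0 0; -0.01 0.59 -0.45 -0.012 0 0; -0.01 0.6 -0.44 -0.011 0 0; -0.02 0.6 -0.44 -0.012 0 0; -0.01 0.6 -0.42 -0.011 0 0
-0.01 0.69 -0.29 -0.012 0 0; -0.01 0.69 -0.28 -0.012 0 0; -0.01 0.69 -0.27 -0.012 0 0; -0.02 0.7 -0.27 -0.011 0 0; -0.01 0.7 -0.26 -0.012 0 0
-0.01 0.74 -0.1 -0.012 0 0; -0.01 0.74 -0.09 -0.012 0 0; -0.01 0.75 -0.08 -0.011 0 0; -0.02 0.74 -0.07 -0.012 0 0; -0.01 0.75 -0.07 -0.011 0 0
-0.01 0.74 0.1 -0.012 0 0; -0.01 0.74 0.11 -0.012 0 0; -0.01 0.74 0.11 -0.011 0 0; -0.02 0.74 0.12 -0.012 0 0; -0.01 0.74 0.13 -0.011 0 0
-0.01 0.69 0.29 -0.012 0 0; -0.01 0.69 0.3 -0.012 0 0; -0.01 0.68 0.3 -0.012 0 0; -0.02 0.68 0.31 -0.011 0 0; -0.01 0.67 0.32 -0.012 0 0
[ 0.70115304 -0.22532931  0.26667346] [ 0.32643699 -0.10591088 -0.93926662]
```

Emit:
{"fn": "step_arm", "kwargs": {
  "increments": "0 0.44 -0.59 -0.011 0 0; 0 0.45 -0.58 -0.011 0 0; 0 0.45 -0.58 -0.011 0 0; -0.02 0.46 -0.58 -0.011 0 0; 0 0.47 -0.57 -0.01 0 0"
}}

```text
time: 3.5
tool_pos: [0.5394, -0.1691, 0.2113]
ee_rot: [3.087, -0.003, 1.257]
wrist_force: [-0.2, 1.8, -3.5]
width: 0.009
```

Emit:
{"fn": "step_arm", "kwargs": {
  "increments": "0 0.58 -0.46 -0.012 0 0; 0 0.59 -0.45 -0.012 0 0; 0 0.6 -0.44 -0.011 0 0; -0.02 0.6 -0.44 -0.012 0 0; 0 0.6 -0.42 -0.011 0 0"
}}

```text
time: 4.0
tool_pos: [0.5657, -0.1777, 0.2367]
ee_rot: [3.029, -0.003, 1.257]
wrist_force: [-3.4, 3.3, 2.5]
width: 0.0088
```

Emit:
{"fn": "step_arm", "kwargs": {
  "increments": "0 0.69 -0.29 -0.012 0 0; 0 0.69 -0.28 -0.012 0 0; 0 0.69 -0.27 -0.012 0 0; -0.02 0.7 -0.27 -0.011 0 0; 0 0.7 -0.26 -0.012 0 0"
}}

```text
time: 4.5
tool_pos: [0.5971, -0.1882, 0.2551]
ee_rot: [2.968, -0.003, 1.257]
wrist_force: [-1.9, 2.8, 1.0]
width: 0.009
```

```bash
python3 - <<'E'
from h import *
log(); P,Rt,o=now()
u=np.array([.951,-.309,0]); H=np.array([.660,-.212,.120])
hp=P+Rt@[0,0,-.0188]; print("hold",hp, "radial",(hp-H)@u,"h",hp[2]-.12,np.hypot((hp-H)@u,hp[2]-.12))
E
```

```text
{'time': 4.5, 'joint_positions': [-0.406, 0.118, 1.25, 0.019, 1.601, -0.09], 'tool_pos': [0.597, -0.188, 0.255], 'ee_rot': [2.968, -0.003, 1.257], 'wrist_force': [-1.879, 2.842, 1.042], 'wrist_torque': [0.568, 0.76, 0.044], 'width': 0.009}
hold [ 0.59400811 -0.18725839  0.27361916] radial -0.07040344946240318 h 0.15361916091195799 0.1689837042306127
```

Emit:
{"fn": "step_arm", "kwargs": {
  "increments": "0 0.74 -0.1 -0.012 0 0; 0 0.74 -0.09 -0.012 0 0; 0 0.75 -0.08 -0.011 0 0; -0.02 0.74 -0.07 -0.012 0 0; 0 0.75 -0.07 -0.011 0 0"
}}

```text
time: 5.0
tool_pos: [0.631, -0.1994, 0.2649]
ee_rot: [2.912, -0.003, 1.257]
wrist_force: [-1.8, 4.0, 2.2]
width: 0.0091
```

Emit:
{"fn": "step_arm", "kwargs": {
  "increments": "0 0.74 0.1 -0.012 0 0; 0 0.74 0.11 -0.012 0 0; 0 0.74 0.11 -0.011 0 0; -0.02 0.74 0.12 -0.012 0 0; 0 0.74 0.13 -0.011 0 0"
}}

```text
time: 5.5
tool_pos: [0.6661, -0.211, 0.2673]
ee_rot: [2.856, -0.003, 1.257]
wrist_force: [-0.4, 4.4, 0.4]
width: 0.0089
```

Emit:
{"fn": "step_arm", "kwargs": {
  "increments": "0 0.69 0.29 -0.012 0 0; 0 0.69 0.3 -0.012 0 0; 0 0.68 0.3 -0.012 0 0; -0.02 0.68 0.31 -0.011 0 0; 0 0.67 0.32 -0.012 0 0"
}}

```text
time: 6.0
tool_pos: [0.7009, -0.2228, 0.2628]
ee_rot: [2.798, -0.002, 1.257]
wrist_force: [-1.6, 5.1, 0.5]
width: 0.0089
```

```bash
python3 - <<'E'
from h import *
log(); P,Rt,o=now()
u=np.array([.951,-.309,0]); H=np.array([.660,-.212,.120])
hp=P+Rt@[0,0,-.0188]; print("hold",hp, "radial",(hp-H)@u,"h",hp[2]-.12,"lid",np.arctan2(hp[2]-.12,-(hp-H)@u)-.0713)
import json
L=[json.loads(l) for l in open('log.txt')]
A=[];b=[]
for l in L:
    q=l["joint_positions"]; t=np.array(l["tool_pos"]); 
    lat=.0566; r=np.sqrt(t[0]**2+t[1]**2-lat**2)
    s1,s2,s3=q[1],q[1]+q[2],q[1]+q[2]+q[4]
    # r = L1 s(s1)+L2 s(s2)+L3 s(s3)+a(perp at elbow: cos s2); z similarly + d
    A.append([np.sin(s1),np.sin(s2),np.sin(s3),0,1]); b.append(r)
    A.append([np.cos(s1),np.cos(s2),np.cos(s3),1,0]); b.append(t[2])
    print(t.round(3), "lat",t@[-np.sin(q[0]),np.cos(q[0]),0], q[3])
x,res,rk,sv=np.linalg.lstsq(np.array(A),np.array(b),rcond=None); print(x,sv,(np.array(A)@x-b).round(4))
E
```

```text
{'time': 6.0, 'joint_positions': [-0.4, 0.236, 1.129, 0.031, 1.434, -0.084], 'tool_pos': [0.701, -0.223, 0.263], 'ee_rot': [2.798, -0.002, 1.257], 'wrist_force': [-1.595, 5.121, 0.508], 'wrist_torque': [0.854, 0.407, 0.254], 'width': 0.009}
hold [ 0.69489324 -0.22091381  0.28046412] radial 0.03593784211064477 h 0.16046412199866417 lid 1.7198224265147992
[0.174 0.521 0.204] lat 0.056584961927590244 -4.316251131284277e-05
[ 0.518 -0.17   0.253] lat 0.056846284635330785 0.0007179490620498481
[ 0.519 -0.163  0.183] lat 0.05745476330658006 0.002442650530950567
[ 0.597 -0.188  0.255] lat 0.06309435061892515 0.018531189714621296
[ 0.701 -0.223  0.263] lat 0.06752313882043826 0.03145067097848942
[0.40540538 0.49336419 0.3960593  0.14236442 0.02307019] [3.87927247 3.13746704 0.31257632 0.09488863 0.02894502] [ 0.0016  0.0003 -0.0072 -0.0019  0.0066  0.0009 -0.0015 -0.001   0.0004
  0.0017]
```

Emit:
{"fn": "step_arm", "kwargs": {
  "increments": "0 0 0 0 0 0; 0 0 0 0 0 0; 0 0 0 0 0 0; 0 0 0 0 0 0",
  "claw": 0.2
}}

```text
time: 6.4
tool_pos: [0.7007, -0.2239, 0.2646]
ee_rot: [2.795, -0.001, 1.256]
wrist_force: [-0.1, -0.0, 0.6]
width: 0.0361
```

Emit:
{"fn": "step_arm", "kwargs": {
  "increments": "0 0 -2 0 0 0; 0 0 -3 0 0 0; 0 0 -3 0 0 0; 0 -3 -2 0 0 0; 0 -4 0 0 0 0"
}}

```text
time: 6.9
tool_pos: [0.6067, -0.1933, 0.3402]
ee_rot: [2.786, -0.0, 1.256]
wrist_force: [-0.2, -0.4, 0.9]
width: 0.0375
```

```bash
python3 - <<'E'
from h import *
log(); P,Rt,_=now()
b,_=snap("scene","s2"); B=cv2.resize(b[90:240,150:300],None,fx=4,fy=4,interpolation=3); cv2.imwrite("pics/c2.png",B)
h=np.array([.938,-.346,0]); 
def tool(h,tau,phi):
    # tool z: tau below handle direction, rolled about h by phi (phi>0: tool swings to the left of h)
    up=np.array([0,0,1.]); z=np.cos(tau)*h-np.sin(tau)*up; y=np.cross(up,h); x=np.cross(y,z)
    return R.from_rotvec(h*phi).as_matrix()@np.c_[x,y,z]
h/=np.linalg.norm(h)
for s in(1,-1): # jaw sign
  for phi in(-.6,.6):
    R1=tool(h,.8,phi)@np.diag([s,s,1]); print(s,phi,R1[:,2].round(2),np.linalg.norm(R.from_matrix(Rt.T@R1).as_rotvec()))
E
```

```text
{'time': 6.9, 'joint_positions': [-0.417, 0.014, 1.226, 0.036, 1.548, -0.097], 'tool_pos': [0.607, -0.193, 0.34], 'ee_rot': [2.786, -0.0, 1.256], 'wrist_force': [-0.173, -0.38, 0.888], 'wrist_torque': [-0.016, 0.186, -0.004], 'width': 0.038}
1 -0.6 [ 0.51 -0.62 -0.59] 1.9500573761353075
1 0.6 [ 0.79  0.14 -0.59] 1.3437726638534704
-1 -0.6 [ 0.51 -0.62 -0.59] 1.4081497867338442
-1 0.6 [ 0.79  0.14 -0.59] 2.0065051428548935
```

View pics/c2.png

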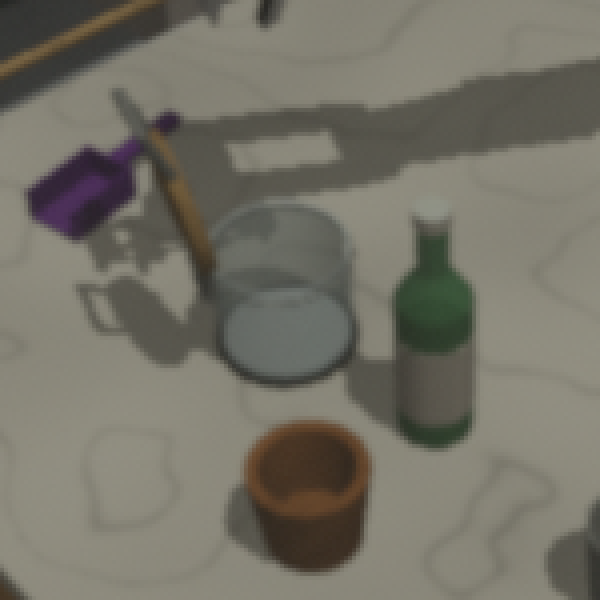

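```bash
cat >> h.py <<'E'
def tool(h,tau,phi,s=1):
    up=np.array([0,0,1.]); h=np.array(h)/np.linalg.norm(h); z=np.cos(tau)*h-np.sin(tau)*up; y=np.cross(up,h); x=np.cross(y,z)
    return R.from_rotvec(h*phi).as_matrix()@np.c_[x,y,z]@np.diag([s,s,1])
E
python3 - <<'E'
from h import *
P,Rt,_=now(); P,Rt=rows(P,Rt,[.36,.08,.30],down(1.2),10,1)
P,Rt=rows(P,Rt,[.36,.2,.30],tool([.938,-.346,0],1.1,-.6,-1),10,1)
E
```

```text
1.8 -3 -0.7 0.034 -0.001 0.006; 1.8 -3.1 -0.6 0.034 -0.001 0.006; 1.8 -3.1 -0.5 0.034 -0.001 0.005; 1.8 -3.1 -0.4 0.034 -0.001 0.006; 1.8 -3.2 -0.3 0.034 -0.001 0.006
1.7 -3.2 -0.2 0.034 -0.001 0.005; 1.7 -3.2 -0.1 0.033 -0.001 0.006; 1.7 -3.2 0 0.034 -0.001 0.005; 1.7 -3.2 0.1 0.033 -0.002 0.006; 1.7 -3.1 0.1 0.034 -0.001 0.005
1.1 -0.4 0 -0.08 -0.009 0.134; 1 -0.6 0 -0.08 -0.009 0.133; 1 -0.7 -0.1 -0.08 -0.01 0.134; 0.9 -0.8 -0.2 -0.08 -0.009 0.133; 0.7 -0.9 -0.3 -0.08 -0.009 0.134
0.6 -1 -0.3 -0.08 -0.01 0.133; 0.5 -1 -0.4 -0.08 -0.009 0.134; 0.3 -1 -0.5 -0.081 -0.009 0.133; 0.2 -1 -0.6 -0.081 -0.01 0.134; 0 -1 -0.8 -0.08 -0.009 0.133
```

Emit:
{"fn": "step_arm", "kwargs": {
  "increments": "1.8 -3 -0.7 0.034 0 0.006; 1.8 -3.1 -0.6 0.034 0 0.006; 1.8 -3.1 -0.5 0.034 0 0.005; 1.8 -3.1 -0.4 0.034 0 0.006; 1.8 -3.2 -0.3 0.034 0 0.006"
}}

```text
time: 7.45
tool_pos: [0.4857, -0.0565, 0.317]
ee_rot: [2.966, -0.009, 1.228]
wrist_force: [-0.1, -1.1, -0.1]
width: 0.0379
```

Emit:
{"fn": "step_arm", "kwargs": {
  "increments": "1.7 -3.2 -0.2 0.034 0 0.005; 1.7 -3.2 -0.1 0.033 0 0.006; 1.7 -3.2 0 0.034 0 0.005; 1.7 -3.2 0.1 0.033 0 0.006; 1.7 -3.1 0.1 0.034 0 0.005"
}}

```text
time: 7.95
tool_pos: [0.3667, 0.0782, 0.3016]
ee_rot: [3.134, -0.012, 1.201]
wrist_force: [0.4, 0.8, 0.6]
width: 0.0373
```

```bash
cat > k.py <<'E'
from h import *
import json
from scipy.optimize import least_squares
Rz=lambda a:R.from_euler('z',a).as_matrix(); Ry=lambda a:R.from_euler('y',a).as_matrix()
def fk(q,x):
    d1,a1,lat,L1,e,L2,L3=x
    A=Rz(q[0]); B=A@Ry(q[1]+q[2]); C=B@Rz(q[3])@Ry(q[4])
    el=A@np.array([a1,lat,d1])+A@Ry(q[1])@[0,0,L1]; w=el+B@[e,0,L2]
    return w+C@[0,0,L3],C@Rz(q[5])@Cc,w,el
L=[json.loads(l) for l in open('log.txt')]
q=L[0]["joint_positions"]; Cc=np.eye(3); Cc=(fk(q,np.zeros(7))[1]).T@R.from_euler('xyz',L[0]["ee_rot"]).as_matrix()
pr=np.array([.2,0,.0566,.42,0,.42,.33])
def fit():
    f=lambda x:np.r_[np.concatenate([fk(l["joint_positions"],x)[0]-l["tool_pos"] for l in L])/.0005,(x-pr)/[.1,.02,.05,.1,.02,.1,.1]]
    return least_squares(f,pr)
E
python3 - <<'E'
from h import *
log()
from k import *
print(Cc.round(3)); r=fit(); print(r.x.round(4),np.linalg.inv(r.jac.T@r.jac).diagonal()**.5)
for l in L:
    p,Ro,w,el=fk(l["joint_positions"],r.x); print((p-l["tool_pos"]).round(4),R.from_matrix(Ro.T@R.from_euler('xyz',l["ee_rot"]).as_matrix()).magnitude(),w.round(3),el.round(3))
E
```

```text
{'time': 7.95, 'joint_positions': [0.051, -0.314, 1.543, 0.008, 1.901, 0.424], 'tool_pos': [0.367, 0.078, 0.302], 'ee_rot': [3.134, -0.012, 1.201], 'wrist_force': [0.379, 0.773, 0.597], 'wrist_torque': [-0.107, 0.046, 0.013], 'width': 0.037}
[[-0. -1. -0.]
 [ 1. -0.  0.]
 [-0. -0.  1.]]
[1.525e-01 5.000e-04 5.660e-02 4.463e-01 9.560e-02 5.002e-01 3.530e-01] [0.00218501 0.0020117  0.00019207 0.00268691 0.0045016  0.0020438
 0.00247881]
[ 0.0001  0.0001 -0.    ] 8.773151885082104e-18 [0.174 0.522 0.557] [-0.035  0.059  0.597]
[-0.0003  0.0001 -0.    ] 6.059170436547957e-16 [ 0.518 -0.171  0.606] [0.054 0.038 0.598]
[ 0.0003 -0.0002 -0.    ] 4.586440690687529e-16 [ 0.518 -0.163  0.536] [0.054 0.038 0.598]
[-0.  0. -0.] 5.850173574668586e-16 [ 0.539 -0.17   0.603] [0.071 0.031 0.596]
[0.     0.     0.0002] 1.9008334715239992e-16 [ 0.587 -0.187  0.595] [0.118 0.011 0.587]
[ 0.      0.0001 -0.    ] 5.122875154766616e-16 [ 0.49  -0.155  0.671] [0.029 0.049 0.599]
[ 0.     -0.     -0.0001] 4.2256193151846673e-16 [0.363 0.075 0.655] [-0.14   0.049  0.577]
```

```bash
cat >> k.py <<'E'
X=fit().x
lo=np.array([-3.1,-.76,.27,-1.08,.17,-2.57]);hi=np.array([3.1,2.03,2.55,4.22,2.65,2.57])
def ik(p,Rt,q0):
    def f(q):
        a,b,_,_=fk(q,X); return np.r_[(a-p)*10,R.from_matrix(Rt.T@b).as_rotvec()]
    s=least_squares(f,np.clip(q0,lo+.01,hi-.01),bounds=(lo-.3,hi+.3)); return s.x,np.linalg.norm(s.fun),np.min(np.r_[s.x-lo,hi-s.x])
HP=.0188
def tcp(hold,Rt): return np.array(hold)+Rt@[0,0,HP]
az=lambda a:np.array([np.cos(a),np.sin(a),0])
CUP=np.array([.575,.213,0]); HC=az(-.353); JAR=np.array([.595,-.191,0]); CURV=None
E
cat > scan.py <<'E'
from k import *
import itertools
q0=np.array(L[-1]["joint_positions"]); res=[]
for tau,phi0,s in itertools.product((.6,.8,1.0,1.2),(-.9,-.6,-.3,0),(1,-1)):
    Rg=tool(HC,tau,phi0,s); g=CUP-.09*HC+[0,0,.066]
    q,e,m=ik(tcp(g,Rg),Rg,q0)
    if e>.01 or m<.03: continue
    wz=[fk(q,X)[2][2]]
    for a in (-1,-.7,-.353,0,.3):
        h=az(a); qq=q; ms=[m]; ws=[]; ok=True
        for d in (0,.5,1,1.5,2.1):
            Rp=tool(h,tau,phi0+d,s); hp=JAR-.09*h+[0,0,.185]
            qq,e,mm=ik(tcp(hp,Rp),Rp,qq); ms.append(mm); ws.append(fk(qq,X)[2][2]); ok&=e<.01
        if ok: res.append((min(ms),tau,phi0,s,a,min(ws),wz[0],qq.round(2)))
res.sort(key=lambda r:-r[0])
for r in res[:18]: print(*[np.round(v,2) for v in r])
E
time timeout 500 python3 scan.py
```

```text
0.31 1.2 -0.6 1 -0.35 0.21 0.32 [-1.07  0.33  1.86  1.31  1.81 -2.26]
0.3 1.2 0 1 -0.35 0.03 0.38 [-1.    0.68  1.88  1.68  2.1  -2.27]
0.29 1.2 -0.3 1 -0.35 0.11 0.36 [-1.06  0.51  1.87  1.49  1.95 -2.28]
0.29 1.2 -0.6 1 -0.7 0.21 0.32 [-1.05  0.09  2.16  1.53  1.51 -2.28]
0.28 1.0 -0.6 1 -0.35 0.2 0.3 [-1.11  0.22  2.02  1.41  1.68 -2.29]
0.28 1.0 0 1 -0.35 0.04 0.35 [-1.04  0.58  2.04  1.76  1.97 -2.27]
0.28 1.0 -0.3 1 -0.35 0.12 0.33 [-1.09  0.4   2.03  1.58  1.82 -2.29]
0.27 1.2 -0.9 1 -1 0.3 0.26 [-0.82 -0.32  2.28  1.42  0.92 -1.95]
0.24 1.0 -0.6 1 -0.7 0.2 0.3 [-1.02 -0.04  2.31  1.69  1.34 -2.31]
0.24 1.2 -0.6 1 0 0.21 0.32 [-1.01  0.56  1.51  1.17  2.08 -2.23]
0.24 1.2 0 1 0 0.03 0.38 [-0.97  0.81  1.58  1.55  2.29 -2.05]
0.23 1.2 -0.3 1 0 0.11 0.36 [-1.    0.69  1.53  1.35  2.19 -2.15]
0.21 0.8 0 1 -0.35 0.06 0.31 [-1.05  0.46  2.2   1.87  1.83 -2.26]
0.2 1.2 -0.9 1 -0.7 0.3 0.26 [-1.   -0.1   2.11  1.29  1.34 -2.1 ]
0.19 0.8 -0.3 1 -0.35 0.13 0.3 [-1.11  0.28  2.19  1.69  1.68 -2.3 ]
0.19 1.2 -0.6 1 -1 0.21 0.32 [-0.89 -0.11  2.36  1.84  1.16 -2.32]
0.17 1.0 -0.9 1 -1 0.29 0.24 [-0.66 -0.43  2.38  1.56  0.59 -1.99]
0.15 1.2 -0.3 1 -0.7 0.11 0.36 [-1.03  0.34  2.17  1.74  1.71 -2.42]
real	0m12.857s
user	0m13.359s
sys	0m0.158s
```

```bash
cat > p1.py <<'E'
from k import *
P,Rt,o=now(); q=o["joint_positions"]
Rg=tool(HC,1.0,-.45,1); g=CUP-.08*HC+[0,0,.066]; pre=tcp(g,Rg)-.11*Rg[:,2]
print(pre,R.from_matrix(Rt.T@Rg).as_rotvec())
P1,R1=rows(P,Rt,[.42,.25,.31],Rg,15,1); P1,R1=rows(P1,R1,pre,Rg,5,1)
for t in np.linspace(0.2,1,5):
    Ri=Rt@R.from_rotvec(t*R.from_matrix(Rt.T@Rg).as_rotvec()).as_matrix(); q,e,m=ik(P+t*(np.array([.42,.25,.31])-P),Ri,q); print(q.round(2),round(e,4),round(m,2))
for p in (pre,tcp(g,Rg)): q,e,m=ik(p,Rg,q); print(q.round(2),round(e,4),round(m,2))
E
python3 p1.py
```

```text
[0.4652356  0.28901439 0.13510225] [-0.09042889 -0.79936098 -1.6456239 ]
1.2 -0.1 0 -0.006 -0.053 -0.11; 1.2 0.1 -0.1 -0.006 -0.053 -0.11; 1.2 0.2 -0.2 -0.006 -0.053 -0.11; 1.1 0.3 -0.2 -0.006 -0.053 -0.11; 1.1 0.4 -0.3 -0.006 -0.053 -0.11
1 0.5 -0.3 -0.006 -0.053 -0.11; 0.9 0.7 -0.4 -0.006 -0.053 -0.11; 0.8 0.8 -0.4 -0.006 -0.053 -0.11; 0.7 0.8 -0.5 -0.006 -0.054 -0.109; 0.6 0.9 -0.5 -0.006 -0.053 -0.11
0.5 1 -0.5 -0.006 -0.053 -0.109; 0.3 1 -0.5 -0.005 -0.054 -0.11; 0.2 1.1 -0.6 -0.006 -0.053 -0.109; 0 1.1 -0.6 -0.005 -0.054 -0.11; -0.1 1.1 -0.5 -0.006 -0.053 -0.109
1 2.5 2.6 0 0 0; 1 2.4 2.6 0 0 0; 1 2.5 2.6 0 0 0; 0.9 2.4 2.6 0 0 0; 1 2.5 2.5 0 0 0
[ 0.28 -0.22  1.47 -0.15  1.93  0.27] 0.0 0.54
[ 0.47 -0.13  1.42 -0.31  1.94  0.08] 0.0 0.63
[ 0.63 -0.06  1.39 -0.46  1.94 -0.14] 0.0 0.62
[ 0.77 -0.01  1.38 -0.6   1.91 -0.38] 0.0 0.48
[ 0.88  0.02  1.4  -0.72  1.85 -0.63] 0.0 0.36
[ 0.87  0.23  1.52 -0.69  1.59 -0.43] 0.0 0.39
[ 0.74  0.27  1.65 -0.72  1.38 -0.41] 0.0 0.36
```

Emit:
{"fn": "step_arm", "kwargs": {
  "increments": "1.2 -0.1 0 -0.006 -0.053 -0.11; 1.2 0.1 -0.1 -0.006 -0.053 -0.11; 1.2 0.2 -0.2 -0.006 -0.053 -0.11; 1.1 0.3 -0.2 -0.006 -0.053 -0.11; 1.1 0.4 -0.3 -0.006 -0.053 -0.11",
  "claw": -0.3
}}

```text
time: 8.45
tool_pos: [0.386, 0.1352, 0.3043]
ee_rot: [-3.111, 0.256, 1.762]
wrist_force: [-0.1, 0.1, 0.4]
width: 0.0609
```

Emit:
{"fn": "step_arm", "kwargs": {
  "increments": "1 0.5 -0.3 -0.006 -0.053 -0.11; 0.9 0.7 -0.4 -0.006 -0.053 -0.11; 0.8 0.8 -0.4 -0.006 -0.053 -0.11; 0.7 0.8 -0.5 -0.006 -0.054 -0.109; 0.6 0.9 -0.5 -0.006 -0.053 -0.11"
}}

```text
time: 8.95
tool_pos: [0.4036, 0.1919, 0.3072]
ee_rot: [-2.919, 0.457, 2.379]
wrist_force: [-0.1, 1.2, 0.2]
width: 0.0609
```

Emit:
{"fn": "step_arm", "kwargs": {
  "increments": "0.5 1 -0.5 -0.006 -0.053 -0.109; 0.3 1 -0.5 -0.005 -0.054 -0.11; 0.2 1.1 -0.6 -0.006 -0.053 -0.109; 0 1.1 -0.6 -0.005 -0.054 -0.11; 0 1.1 -0.5 -0.006 -0.053 -0.109"
}}

```text
time: 9.45
tool_pos: [0.4207, 0.2507, 0.3096]
ee_rot: [-2.619, 0.508, 3.067]
wrist_force: [-0.5, 0.3, 0.7]
width: 0.0612
```

Emit:
{"fn": "step_arm", "kwargs": {
  "increments": "1 2.5 2.6 0 0 0; 1 2.4 2.6 0 0 0; 1 2.5 2.6 0 0 0; 0.9 2.4 2.6 0 0 0; 0 0 0 0 0 0"
}}

```text
time: 9.95
tool_pos: [0.455, 0.2788, 0.1632]
ee_rot: [-2.612, 0.501, 3.066]
wrist_force: [-0.0, 0.5, -0.7]
width: 0.0612
```

```bash
python3 - <<'E'
from h import *
log(); im,o=snap("wrist","w3"); t,_=snap("top","t3")
from k import *
print([proj("wrist",p,o).round(0).tolist() for p in (CUP+[0,0,.085],CUP-.134*HC+[0,0,.066],CUP-.045*HC+[0,0,.066])])
cv2.imwrite("pics/c3.png",np.hstack([im,cv2.resize(t[150:278,145:241],None,fx=3,fy=3,interpolation=3)]))
E
```

```text
{'time': 9.95, 'joint_positions': [0.864, 0.185, 1.517, -0.686, 1.634, -0.468], 'tool_pos': [0.455, 0.279, 0.163], 'ee_rot': [-2.612, 0.501, 3.066], 'wrist_force': [-0.04, 0.454, -0.668], 'wrist_torque': [0.215, 0.24, 0.003], 'width': 0.061}
[[[274.0, 252.0]], [[292.0, 134.0]], [[285.0, 210.0]]]
```

View pics/c3.png

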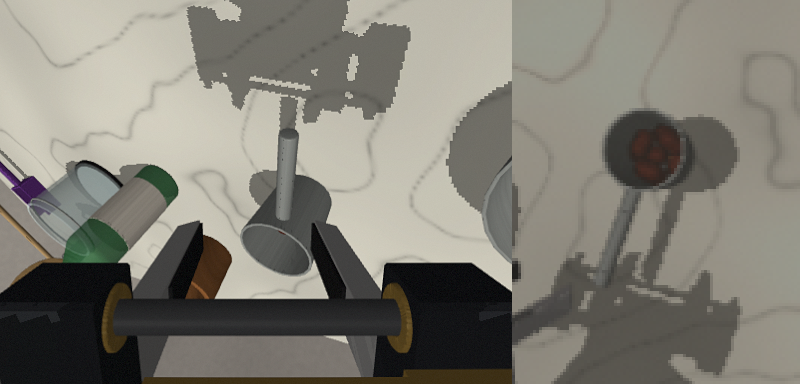

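```bash
cat > p2.py <<'E'
from k import *
P,Rt,o=now()
rim=onz("wrist",(278,249),.085,o); end=onz("wrist",(288,133),.066,o); at=onz("wrist",(285.5,213),.066,o)
print(rim,end,at, np.linalg.norm((end-rim)[:2]),"az",np.arctan2(*(at-end)[1::-1]),np.arctan2(*(rim-end)[1::-1]))
E
python3 p2.py; python3 - <<'E'
import sys; sys.path.insert(0,'.')
from h import *
t=cv2.imread('pics/t3.png'); T=lambda x,y:(145+(x-512)/3,150+y/3)
print("top rim",onz("top",T(648,150),.085),"end",onz("top",T(606,280),.066),"att",onz("top",T(634,193),.066))
E
```

```text
[0.58087125 0.2145734  0.085     ] [0.45385092 0.25456383 0.066     ] [0.54581261 0.22537714 0.066     ] 0.13316680656864985 az -0.307323468183078 -0.3050106065510797
top rim [0.57145418 0.20937273 0.085     ] end [0.45025624 0.25237996 0.066     ] att [0.53210311 0.22677207 0.066     ]
```

```bash
cat >> k.py <<'E'
HC=az(-.307); CUP=np.array([.4535,.2545,0])+.134*HC; GR=tool(HC,1.0,-.45,1); G=CUP-.08*HC+[0,0,.066]
E
python3 - <<'E'
from k import *
P,Rt,o=now(); t=tcp(G,GR); print(G,t,CUP)
P,Rt=rows(P,Rt,t-.06*GR[:,2],GR,4,1); P,Rt=rows(P,Rt,t,GR,3,1)
# lift 0.15 then travel
q=o["joint_positions"]
JG=JAR-.08*HC  # grip xy at pour before offset
for p in ([*G[:2],.066],[*G[:2],.25],[.46,.05,.25],[*JG[:2],.22]): q,e,m=ik(tcp(p,GR),GR,q); print(q.round(2),round(e,4),round(m,2))
E
```

```text
[0.5049752  0.23818119 0.066     ] [0.51257851 0.22855225 0.05175524] [0.58123476 0.21400516 0.        ]
0.1 0.6 1.9 -0.006 -0.005 -0.009; 0.2 0.6 2 -0.006 -0.005 -0.008; 0.2 0.6 1.9 -0.006 -0.005 -0.009; 0.1 0.5 2 -0.005 -0.005 -0.008
0 0 2 0 0 0; 0 0 2 0 0 0; 0 0 2 0 0 0
[ 0.73  0.26  1.67 -0.73  1.34 -0.45] 0.0 0.35
[ 0.73  0.11  1.46 -0.71  1.62 -0.69] 0.0 0.37
[ 0.45 -0.26  1.8  -0.7   1.45 -0.92] 0.0 0.38
[-0.14 -0.26  1.86 -0.54  1.06 -1.38] 0.0 0.5
```

Emit:
{"fn": "step_arm", "kwargs": {
  "increments": "0.1 0.6 1.9 -0.006 -0.005 -0.009; 0.2 0.6 2 -0.006 -0.005 -0.008; 0.2 0.6 1.9 -0.006 -0.005 -0.009; 0.1 0.5 2 -0.005 -0.005 -0.008; 0 0 0 0 0 0"
}}

```text
time: 10.55
tool_pos: [0.4884, 0.2585, 0.0976]
ee_rot: [-2.621, 0.509, 3.105]
wrist_force: [-0.7, 0.8, -1.0]
width: 0.0615
```

Emit:
{"fn": "step_arm", "kwargs": {
  "increments": "0 0 2 0 0 0; 0 0 2 0 0 0; 0 0 2 0 0 0; 0 0 0 0 0 0; 0 0 0 0 0 0"
}}

```text
time: 11.05
tool_pos: [0.5134, 0.2297, 0.0538]
ee_rot: [-2.624, 0.511, 3.105]
wrist_force: [-0.4, 0.6, 1.1]
width: 0.0606
```

```bash
python3 - <<'E'
from k import *
P,Rt,o=now(); log(); hold=P-Rt@[0,0,HP]; d=hold-G; print("hold",hold,"err tool axes",Rt.T@d, "along/side/up",d@HC,d@np.cross([0,0,1],HC),d[2])
im,o=snap("wrist","w4"); cv2.imwrite("pics/c4.png",im)
E
```

```text
{'time': 11.05, 'joint_positions': [0.731, 0.258, 1.666, -0.732, 1.342, -0.446], 'tool_pos': [0.513, 0.23, 0.054], 'ee_rot': [-2.624, 0.511, 3.105], 'wrist_force': [-0.426, 0.648, 1.098], 'wrist_torque': [0.324, 0.202, 0.024], 'width': 0.061}
hold [0.50573893 0.23930343 0.06807028] err tool axes [-0.00164287  0.0002804  -0.0018306 ] along/side/up 0.00038888045196576183 0.0013005705638515148 0.0020702783502268007
```

View pics/c4.png

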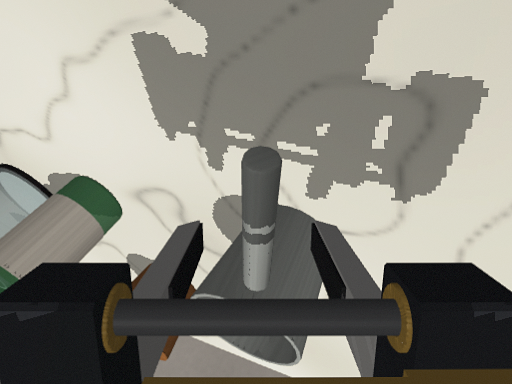

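Emit:
{"fn": "step_arm", "kwargs": {
  "increments": "0 0 0.1 0 0 0; 0 0 0 0 0 0; 0 0 0 0 0 0; 0 0 0 0 0 0; 0 0 0 0 0 0",
  "claw": 1
}}

```text
time: 11.6
tool_pos: [0.513, 0.2284, 0.0507]
ee_rot: [-2.622, 0.509, 3.107]
wrist_force: [-0.5, 0.8, 0.1]
width: 0.0247
```

```bash
python3 - <<'E'
from k import *
P,Rt,o=now(); log(); rows(P,Rt,P+[0,0,.16],GR,10,2)
E
```

```text
{'time': 11.6, 'joint_positions': [0.73, 0.261, 1.669, -0.733, 1.339, -0.445], 'tool_pos': [0.513, 0.228, 0.051], 'ee_rot': [-2.622, 0.509, 3.107], 'wrist_force': [-0.519, 0.775, 0.109], 'wrist_torque': [0.246, 0.216, -0.02], 'width': 0.025}
-0.78 -0.69 -1.21 0 0 0; -0.78 -0.69 -1.21 0 0 0; -0.78 -0.7 -1.21 0 0 0; -0.78 -0.69 -1.21 0 0 0; -0.78 -0.7 -1.21 0 0 0
-0.78 -0.69 -1.22 0 0 0; -0.78 -0.7 -1.21 0 0 0; -0.78 -0.69 -1.22 0 0 0; -0.77 -0.7 -1.21 0.001 0 0; -0.78 -0.69 -1.22 0 0 0
```

Emit:
{"fn": "step_arm", "kwargs": {
  "increments": "0 0 0 0 0 0; 0 0 0 0 0 0; 0 0 0 0 0 0; 0 0 0 0 0 0"
}}

```text
time: 12.0
tool_pos: [0.513, 0.2281, 0.0506]
ee_rot: [-2.621, 0.508, 3.106]
wrist_force: [0.3, -0.8, -0.2]
width: 0.0152
```

Emit:
{"fn": "step_arm", "kwargs": {
  "increments": "-0.78 -0.69 -1.21 0 0 0; -0.78 -0.69 -1.21 0 0 0; -0.78 -0.7 -1.21 0 0 0; -0.78 -0.69 -1.21 0 0 0; 0 0 0 0 0 0"
}}

```text
time: 12.5
tool_pos: [0.5149, 0.2297, 0.1189]
ee_rot: [-2.627, 0.514, 3.104]
wrist_force: [0.1, -0.3, -2.3]
width: 0.0157
```

```bash
python3 - <<'E'
from k import *
log(); im,o=snap("wrist","w5"); s,_=snap("scene","s5"); cv2.imwrite("pics/c5.png",np.hstack([im,cv2.resize(s[160:288,270:366],None,fx=3,fy=3,interpolation=3)]))
E
```

```text
{'time': 12.5, 'joint_positions': [0.729, 0.187, 1.608, -0.718, 1.434, -0.532], 'tool_pos': [0.515, 0.23, 0.119], 'ee_rot': [-2.627, 0.514, 3.104], 'wrist_force': [0.087, -0.285, -2.338], 'wrist_torque': [0.523, 0.467, -0.007], 'width': 0.016}
```

View pics/c5.png

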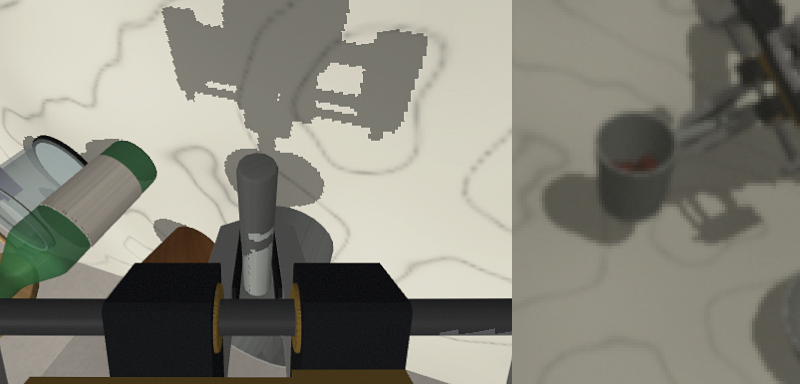

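```bash
cat > p3.py <<'E'
from k import *
P,Rt,o=now(); q=np.array(o["joint_positions"]); n=np.array([-HC[1],HC[0],0])
J=JAR-.080*HC-.008*HC+.015*n
def seg(hold,phi,N,dec=1):
    global P,Rt,q
    R1=tool(HC,1.0,phi,1); P,Rt=rows(P,Rt,tcp(hold,R1),R1,N,dec); q,e,m=ik(P,Rt,q); print("  #",np.round(hold,3),phi,q.round(2),round(e,4),round(m,2),"wrist",fk(q,X)[2].round(2))
zz=lambda z:np.array([*J[:2],z])
seg([.48,.20,.31],-.45,5); seg([.47,.03,.36],-.45,5); seg(zz(.35),-.45,5); seg(zz(.205),-.45,5)
seg(zz(.205),.55,10,2); seg(zz(.172),1.0,5,2); seg(zz(.172),1.65,10,2)
E
python3 p3.py
```

```text
-1.3 -2.4 -2.6 0.001 0 0; -1.3 -2.4 -2.5 0 0 0; -1.4 -2.3 -2.6 0.001 0 -0.001; -1.3 -2.4 -2.5 0 0 0; -1.4 -2.3 -2.6 0.001 0 -0.001
  # [0.48 0.2  0.31] -0.45 [ 0.71 -0.01  1.46 -0.72  1.69 -0.78] 0.0 0.36 wrist [0.35 0.37 0.56]
-0.4 -3.4 0.9 0 0 0; -0.4 -3.4 0.9 0 0 0; -0.4 -3.4 0.9 0 0 0; -0.4 -3.4 0.9 0 0 0; -0.4 -3.4 1 0 0 0
  # [0.47 0.03 0.36] -0.45 [ 0.39 -0.28  1.6  -0.68  1.59 -1.1 ] 0.0 0.4 wrist [0.34 0.2  0.61]
-0.8 -2.8 2.4 0 0 0; -0.8 -2.8 2.3 0 0 0; -0.8 -2.7 2.4 0 0 0; -0.8 -2.8 2.3 0 0 0; -0.9 -2.7 2.4 0 0 0
  # [ 0.516 -0.15   0.35 ] -0.45 [-0.1  -0.3   1.63 -0.51  1.31 -1.49] 0.0 0.46 wrist [0.38 0.02 0.6 ]
1.4 1.3 2.2 0 0 0; 1.4 1.2 2.2 0 0 0; 1.4 1.3 2.2 0 0 0; 1.4 1.2 2.2 0 0 0; 1.5 1.3 2.2 0 0 0
  # [ 0.516 -0.15   0.205] -0.45 [-0.1  -0.26  1.89 -0.57  1.05 -1.32] 0.0 0.5 wrist [0.38 0.02 0.46]
-0.04 0.13 -0.06 -0.084 0 0.054; -0.03 0.14 -0.05 -0.084 0 0.054; -0.03 0.14 -0.04 -0.084 0 0.054; -0.02 0.15 -0.03 -0.084 0 0.054; -0.01 0.15 -0.02 -0.084 0 0.054
0 0.15 0 -0.084 0 0.054; 0.01 0.15 0.01 -0.084 0 0.054; 0.01 0.15 0.02 -0.085 0 0.054; 0.02 0.15 0.04 -0.084 0 0.054; 0.03 0.14 0.04 -0.085 0 0.055
  # [ 0.516 -0.15   0.205] 0.55 [-0.81 -0.25  1.91  0.75  1.24 -2.08] 0.0 0.49 wrist [ 0.3  -0.24  0.44]
0.29 -0.21 0.45 -0.076 0 0.049; 0.28 -0.25 0.43 -0.076 0 0.049; 0.26 -0.3 0.41 -0.075 0 0.048; 0.24 -0.34 0.38 -0.076 0 0.049; 0.23 -0.38 0.36 -0.075 0 0.048
  # [ 0.516 -0.15   0.172] 1.0 [-1.   -0.02  1.97  1.12  1.43 -2.26] 0.0 0.31 wrist [ 0.27 -0.32  0.32]
-0.02 0.1 -0.03 -0.055 0 0.035; -0.01 0.1 -0.02 -0.055 0 0.035; -0.01 0.1 -0.02 -0.055 0 0.035; -0.01 0.1 -0.01 -0.055 0 0.035; 0 0.1 -0.01 -0.055 0 0.035
0 0.1 0 -0.054 0 0.035; 0 0.1 0.01 -0.055 0 0.035; 0.01 0.1 0.01 -0.054 0 0.035; 0.01 0.1 0.02 -0.055 0 0.036; 0.01 0.09 0.02 -0.054 0 0.035
  # [ 0.516 -0.15   0.172] 1.65 [-1.07  0.36  1.99  1.48  1.76 -2.31] 0.0 0.26 wrist [ 0.26 -0.36  0.15]
```

```bash
cat > clr.py <<'E'
from k import *
B=np.array([.57,-.015]); n=np.array([-HC[1],HC[0],0]); J=JAR-.088*HC+.015*n
def clr(hold,phi):
    Rt=tool(HC,1.0,phi,1); g=np.stack(np.meshgrid(np.linspace(-.0375,.0375,6),np.linspace(-.0885,.0885,15),-np.linspace(.078,.25,12)),-1).reshape(-1,3)
    p=np.array(hold)+g@Rt.T; d=np.hypot(*(p[:,:2]-B).T)-.033; d=np.maximum(d,0); dz=np.maximum(p[:,2]-.24,0); return np.hypot(d,dz).min(), p[:,2].min()
for z in(.35,.30,.25,.205,.172):
    print(z,[(f,*np.round(clr([*J[:2],z],f),3)) for f in(-.45,0,.3,.55,1,1.65)])
print([np.round(clr([.51,y,.35],-.45),3) for y in(.1,.05,0,-.05,-.1)])
E
python3 clr.py
```

```text
0.35 [(-0.45, np.float64(0.129), np.float64(0.352)), (0, np.float64(0.17), np.float64(0.395)), (0.3, np.float64(0.196), np.float64(0.367)), (0.55, np.float64(0.211), np.float64(0.342)), (1, np.float64(0.214), np.float64(0.3)), (1.65, np.float64(0.17), np.float64(0.244))]
0.3 [(-0.45, np.float64(0.086), np.float64(0.302)), (0, np.float64(0.126), np.float64(0.345)), (0.3, np.float64(0.152), np.float64(0.317)), (0.55, np.float64(0.171), np.float64(0.292)), (1, np.float64(0.189), np.float64(0.25)), (1.65, np.float64(0.169), np.float64(0.194))]
0.25 [(-0.45, np.float64(0.043), np.float64(0.252)), (0, np.float64(0.086), np.float64(0.295)), (0.3, np.float64(0.112), np.float64(0.267)), (0.55, np.float64(0.133), np.float64(0.242)), (1, np.float64(0.164), np.float64(0.2)), (1.65, np.float64(0.169), np.float64(0.144))]
0.205 [(-0.45, np.float64(0.005), np.float64(0.207)), (0, np.float64(0.053), np.float64(0.25)), (0.3, np.float64(0.083), np.float64(0.222)), (0.55, np.float64(0.105), np.float64(0.197)), (1, np.float64(0.142), np.float64(0.155)), (1.65, np.float64(0.169), np.float64(0.099))]
0.172 [(-0.45, np.float64(0.002), np.float64(0.174)), (0, np.float64(0.033), np.float64(0.217)), (0.3, np.float64(0.066), np.float64(0.189)), (0.55, np.float64(0.09), np.float64(0.164)), (1, np.float64(0.131), np.float64(0.122)), (1.65, np.float64(0.169), np.float64(0.066))]
[array([0.223, 0.352]), array([0.197, 0.352]), array([0.172, 0.352]), array([0.148, 0.352]), array([0.134, 0.352])]
```

Emit:
{"fn": "step_arm", "kwargs": {
  "increments": "-1.3 -2.4 -2.6 0 0 0; -1.3 -2.4 -2.5 0 0 0; -1.4 -2.3 -2.6 0 0 0; -1.3 -2.4 -2.5 0 0 0; -1.4 -2.3 -2.6 0 0 0"
}}

```text
time: 13.1
tool_pos: [0.4867, 0.1896, 0.2953]
ee_rot: [-2.62, 0.506, 3.107]
wrist_force: [0.3, -0.1, -2.1]
width: 0.0154
```

Emit:
{"fn": "step_arm", "kwargs": {
  "increments": "-0.4 -3.4 0.9 0 0 0; -0.4 -3.4 0.9 0 0 0; -0.4 -3.4 0.9 0 0 0; -0.4 -3.4 0.9 0 0 0; -0.4 -3.4 1 0 0 0"
}}

```text
time: 13.6
tool_pos: [0.4766, 0.019, 0.3429]
ee_rot: [-2.621, 0.506, 3.107]
wrist_force: [0.3, -0.5, -2.2]
width: 0.0149
```

Emit:
{"fn": "step_arm", "kwargs": {
  "increments": "-0.8 -2.8 2.4 0 0 0; -0.8 -2.8 2.3 0 0 0; -0.8 -2.7 2.4 0 0 0; -0.8 -2.8 2.3 0 0 0; -0.9 -2.7 2.4 0 0 0"
}}

```text
time: 14.1
tool_pos: [0.5226, -0.1614, 0.3324]
ee_rot: [-2.622, 0.505, 3.106]
wrist_force: [0.2, -0.4, -2.9]
width: 0.0153
```

```bash
cat > p4.py <<'E'
from k import *
P,Rt,o=now(); log(); q=np.array(o["joint_positions"]); n=np.array([-HC[1],HC[0],0])
J=JAR-.088*HC+.015*n; print("hold",P-Rt@[0,0,HP],J)
def seg(hold,phi,N,dec=1):
    global P,Rt,q
    R1=tool(HC,1.0,phi,1); P,Rt=rows(P,Rt,tcp(hold,R1),R1,N,dec); q,e,m=ik(P,Rt,q); print("  #",np.round(hold,3),phi,q.round(2),round(e,4),round(m,2))
zz=lambda z:np.array([*J[:2],z])
if __name__=="__main__":
    seg(zz(.31),.1,8,2); seg(zz(.205),.4,7,2); seg(zz(.172),.9,5,2)
E
python3 p4.py
python3 - <<'E'
import sys; sys.path.insert(0,'.')
from h import *
import os; os.chdir('.')
s,_=snap("scene","s6"); cv2.imwrite("pics/c6.png",cv2.resize(s[60:240,130:330],None,fx=3,fy=3,interpolation=3))
E
```

```text
{'time': 14.1, 'joint_positions': [-0.102, -0.298, 1.636, -0.506, 1.303, -1.49], 'tool_pos': [0.523, -0.161, 0.332], 'ee_rot': [-2.622, 0.505, 3.106], 'wrist_force': [0.183, -0.388, -2.908], 'wrist_torque': [0.527, 0.478, 0.049], 'width': 0.015}
hold [ 0.51506971 -0.15182349  0.34673149] [ 0.51564749 -0.15010771  0.        ]
0.2 0.32 0.32 -0.058 0 0.037; 0.21 0.3 0.33 -0.058 -0.001 0.037; 0.22 0.27 0.35 -0.058 0 0.037; 0.23 0.24 0.37 -0.058 -0.001 0.037; 0.24 0.21 0.38 -0.058 0 0.037
0.25 0.18 0.39 -0.057 -0.001 0.037; 0.26 0.14 0.39 -0.058 0 0.037; 0.26 0.11 0.41 -0.057 -0.001 0.038
  # [ 0.516 -0.15   0.31 ] 0.1 [-0.51 -0.36  1.7   0.2   1.25 -1.75] 0.0 0.4
0.8 -0.08 1.25 -0.036 0 0.023; 0.8 -0.15 1.24 -0.036 0 0.023; 0.79 -0.21 1.24 -0.036 0 0.023; 0.79 -0.27 1.23 -0.036 0 0.023; 0.78 -0.33 1.21 -0.036 0 0.023
0.77 -0.39 1.2 -0.036 0 0.023; 0.77 -0.46 1.19 -0.037 0 0.024
  # [ 0.516 -0.15   0.205] 0.4 [-0.72 -0.29  1.9   0.6   1.17 -2.01] 0.0 0.47
0.31 -0.11 0.48 -0.084 0 0.054; 0.3 -0.16 0.47 -0.084 0 0.054; 0.29 -0.21 0.45 -0.084 0 0.054; 0.28 -0.27 0.43 -0.084 0 0.054; 0.26 -0.32 0.41 -0.084 0 0.054
  # [ 0.516 -0.15   0.172] 0.9 [-0.97 -0.07  1.97  1.05  1.38 -2.24] 0.0 0.33
```

View pics/c6.png

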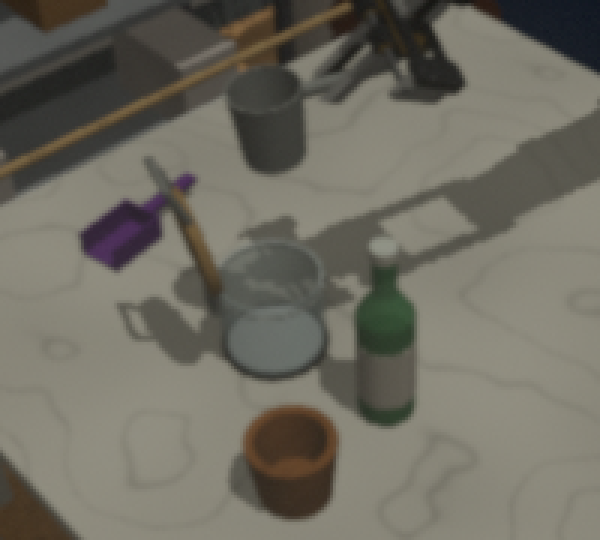

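```bash
python3 - <<'E'
from k import *
P,Rt,o=now(); hold=P-Rt@[0,0,HP]
for t,p in(("rim",hold+.08*HC+[0,0,.019]),("base",hold+.08*HC-[0,0,.066])): print(t,p.round(3),(proj("scene",p)-[130,60])*3)
E
```

```text
rim [ 0.591 -0.181  0.365] [[253.85596761  80.47098918]]
base [ 0.591 -0.181  0.28 ] [[260.78888579 150.29255059]]
```

Emit:
{"fn": "step_arm", "kwargs": {
  "increments": "0.2 0.32 0.32 -0.058 0 0.037; 0.21 0.3 0.33 -0.058 0 0.037; 0.22 0.27 0.35 -0.058 0 0.037; 0.23 0.24 0.37 -0.058 0 0.037; 0.24 0.21 0.38 -0.058 0 0.037"
}}

```text
time: 14.65
tool_pos: [0.5246, -0.1536, 0.3082]
ee_rot: [-3.02, 0.563, 2.901]
wrist_force: [-0.2, 0.5, -2.3]
width: 0.0156
```

Emit:
{"fn": "step_arm", "kwargs": {
  "increments": "0.25 0.18 0.39 -0.057 0 0.037; 0.26 0.14 0.39 -0.058 0 0.037; 0.26 0.11 0.41 -0.057 0 0.038"
}}

```text
time: 14.95
tool_pos: [0.5256, -0.15, 0.2939]
ee_rot: [3.021, 0.562, 2.769]
wrist_force: [0.3, 0.6, -1.4]
width: 0.015
```

```bash
cat > p5.py <<'E'
from p4 import *
seg(zz(.205),.4,8,2); seg(zz(.172),.9,5,2); seg(zz(.172),1.65,15,2)
E
python3 p5.py
```

```text
{'time': 14.95, 'joint_positions': [-0.505, -0.354, 1.697, 0.201, 1.259, -1.747], 'tool_pos': [0.526, -0.15, 0.294], 'ee_rot': [3.021, 0.562, 2.769], 'wrist_force': [0.341, 0.568, -1.447], 'wrist_torque': [0.067, 0.723, 0.042], 'width': 0.015}
hold [ 0.51550659 -0.14844787  0.30963998] [ 0.51564749 -0.15010771  0.        ]
0.68 -0.09 1.09 -0.031 -0.001 0.02; 0.68 -0.14 1.09 -0.031 -0.001 0.02; 0.68 -0.19 1.08 -0.032 0 0.02; 0.68 -0.24 1.08 -0.031 -0.001 0.02; 0.67 -0.29 1.07 -0.032 0 0.02
0.67 -0.33 1.06 -0.031 -0.001 0.02; 0.66 -0.38 1.05 -0.032 0 0.02; 0.65 -0.42 1.03 -0.031 -0.001 0.02
  # [ 0.516 -0.15   0.205] 0.4 [-0.72 -0.29  1.9   0.6   1.17 -2.  ] 0.0 0.47
0.31 -0.11 0.48 -0.084 0 0.054; 0.3 -0.16 0.47 -0.084 0 0.054; 0.29 -0.22 0.45 -0.084 0 0.054; 0.28 -0.27 0.43 -0.084 0 0.054; 0.26 -0.31 0.41 -0.085 0 0.054
  # [ 0.516 -0.15   0.172] 0.9 [-0.97 -0.07  1.97  1.05  1.38 -2.24] 0.0 0.33
-0.02 0.07 -0.02 -0.042 0 0.027; -0.01 0.07 -0.02 -0.042 0 0.027; -0.01 0.07 -0.02 -0.042 0 0.027; -0.01 0.08 -0.01 -0.042 0 0.027; -0.01 0.08 -0.01 -0.042 0 0.027
0 0.08 -0.01 -0.042 0 0.027; 0 0.08 -0.01 -0.042 0 0.027; 0 0.08 0 -0.042 0 0.027; 0 0.08 0 -0.042 0 0.027; 0 0.08 0 -0.042 0 0.027
0 0.07 0.01 -0.042 0 0.027; 0.01 0.07 0.01 -0.042 0 0.027; 0.01 0.08 0.01 -0.042 0 0.027; 0.01 0.07 0.02 -0.042 0 0.027; 0.01 0.07 0.02 -0.043 0 0.028
  # [ 0.516 -0.15   0.172] 1.65 [-1.07  0.36  1.99  1.48  1.76 -2.31] 0.0 0.26
```

```bash
sed -i 's/^J=JAR.*/J=JAR-.082*HC+.012*n; print("hold",P-Rt@[0,0,HP],J)/' p4.py; python3 p5.py | sed -n 3,9p
```

```text
0.62 -0.13 1.13 -0.031 -0.001 0.02; 0.62 -0.18 1.13 -0.031 -0.001 0.02; 0.61 -0.23 1.12 -0.032 0 0.02; 0.61 -0.27 1.11 -0.031 -0.001 0.02; 0.6 -0.32 1.1 -0.032 0 0.02
0.6 -0.37 1.09 -0.031 -0.001 0.02; 0.59 -0.41 1.07 -0.032 0 0.02; 0.58 -0.46 1.06 -0.031 -0.001 0.02
  # [ 0.52  -0.155  0.205] 0.4 [-0.72 -0.28  1.89  0.6   1.16 -2.01] 0.0 0.48
0.31 -0.11 0.48 -0.084 0 0.054; 0.3 -0.16 0.47 -0.084 0 0.054; 0.29 -0.22 0.45 -0.084 0 0.054; 0.28 -0.27 0.43 -0.084 0 0.054; 0.26 -0.31 0.41 -0.085 0 0.054
  # [ 0.52  -0.155  0.172] 0.9 [-0.96 -0.06  1.95  1.05  1.38 -2.24] 0.0 0.33
-0.02 0.07 -0.02 -0.042 0 0.027; -0.01 0.07 -0.02 -0.042 0 0.027; -0.01 0.07 -0.02 -0.042 0 0.027; -0.01 0.08 -0.01 -0.042 0 0.027; -0.01 0.08 -0.01 -0.042 0 0.027
-0.01 0.08 -0.01 -0.042 0 0.027; 0 0.08 -0.01 -0.042 0 0.027; 0 0.08 0 -0.042 0 0.027; 0 0.08 0 -0.042 0 0.027; 0 0.08 0 -0.042 0 0.027
```

Emit:
{"fn": "step_arm", "kwargs": {
  "increments": "0.62 -0.13 1.13 -0.031 0 0.02; 0.62 -0.18 1.13 -0.031 0 0.02; 0.61 -0.23 1.12 -0.032 0 0.02; 0.61 -0.27 1.11 -0.031 0 0.02; 0.6 -0.32 1.1 -0.032 0 0.02"
}}

```text
time: 15.45
tool_pos: [0.5296, -0.1512, 0.2285]
ee_rot: [2.805, 0.54, 2.656]
wrist_force: [1.0, 0.4, -2.2]
width: 0.0152
```

Emit:
{"fn": "step_arm", "kwargs": {
  "increments": "0.6 -0.37 1.09 -0.031 0 0.02; 0.59 -0.41 1.07 -0.032 0 0.02; 0.58 -0.46 1.06 -0.031 0 0.02"
}}

```text
time: 15.75
tool_pos: [0.532, -0.152, 0.1899]
ee_rot: [2.679, 0.516, 2.593]
wrist_force: [-0.0, -0.6, -2.4]
width: 0.0151
```

Emit:
{"fn": "step_arm", "kwargs": {
  "increments": "0.31 -0.11 0.48 -0.084 0 0.054; 0.3 -0.16 0.47 -0.084 0 0.054; 0.29 -0.22 0.45 -0.084 0 0.054; 0.28 -0.27 0.43 -0.084 0 0.054; 0.26 -0.31 0.41 -0.085 0 0.054"
}}

```text
time: 16.25
tool_pos: [0.5342, -0.1463, 0.1626]
ee_rot: [2.161, 0.34, 2.371]
wrist_force: [-0.7, 0.5, -3.3]
width: 0.0153
```

```bash
cat > p6.py <<'E'
from p4 import *
t,_=snap("top","t7"); cv2.imwrite("pics/c7.png",cv2.resize(t[140:265,270:395],None,fx=4,fy=4,interpolation=3))
seg(zz(.172),1.65,15,2)
E
python3 p6.py
```

```text
{'time': 16.25, 'joint_positions': [-0.963, -0.055, 1.95, 1.048, 1.381, -2.238], 'tool_pos': [0.534, -0.146, 0.163], 'ee_rot': [2.161, 0.34, 2.371], 'wrist_force': [-0.742, 0.525, -3.341], 'wrist_torque': [-0.457, 0.891, 0.039], 'width': 0.015}
hold [ 0.52078654 -0.15511892  0.17248883] [ 0.52046036 -0.15478064  0.        ]
-0.01 0.07 -0.02 -0.042 0 0.027; -0.01 0.07 -0.02 -0.042 0 0.027; -0.01 0.07 -0.02 -0.042 0 0.027; -0.01 0.07 -0.01 -0.042 0 0.027; 0 0.07 -0.01 -0.042 0 0.027
0 0.08 -0.01 -0.042 0 0.027; 0 0.08 0 -0.042 0 0.027; 0 0.07 0 -0.042 0 0.027; 0 0.08 0 -0.042 0 0.027; 0.01 0.07 0 -0.042 0 0.027
0.01 0.07 0.01 -0.043 0 0.027; 0.01 0.08 0.01 -0.042 0 0.026; 0.01 0.07 0.02 -0.043 -0.001 0.026; 0.02 0.07 0.02 -0.042 0 0.027; 0.02 0.07 0.02 -0.043 -0.001 0.026
  # [ 0.52  -0.155  0.172] 1.65 [-1.07  0.37  1.98  1.49  1.75 -2.3 ] 0.0 0.27
```

View pics/c7.png

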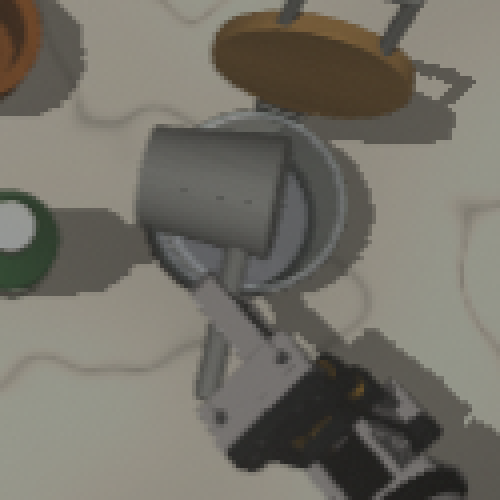

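Emit:
{"fn": "step_arm", "kwargs": {
  "increments": "-0.01 0.07 -0.02 -0.042 0 0.027; -0.01 0.07 -0.02 -0.042 0 0.027; -0.01 0.07 -0.02 -0.042 0 0.027; -0.01 0.07 -0.01 -0.042 0 0.027; 0 0.07 -0.01 -0.042 0 0.027"
}}

```text
time: 16.8
tool_pos: [0.5351, -0.1449, 0.1669]
ee_rot: [1.934, 0.222, 2.308]
wrist_force: [-0.9, 0.7, -2.1]
width: 0.0153
```

Emit:
{"fn": "step_arm", "kwargs": {
  "increments": "0 0.08 -0.01 -0.042 0 0.027; 0 0.08 0 -0.042 0 0.027; 0 0.07 0 -0.042 0 0.027; 0 0.08 0 -0.042 0 0.027; 0.01 0.07 0 -0.042 0 0.027"
}}

```text
time: 17.3
tool_pos: [0.5358, -0.1444, 0.1715]
ee_rot: [1.714, 0.091, 2.271]
wrist_force: [-0.4, 0.0, -1.2]
width: 0.015
```

Emit:
{"fn": "step_arm", "kwargs": {
  "increments": "0.01 0.07 0.01 -0.043 0 0.027; 0.01 0.08 0.01 -0.042 0 0.026; 0.01 0.07 0.02 -0.043 0 0.026; 0.02 0.07 0.02 -0.042 0 0.027; 0.02 0.07 0.02 -0.043 0 0.026"
}}

```text
time: 17.8
tool_pos: [0.5361, -0.1432, 0.1753]
ee_rot: [1.5, -0.04, 2.266]
wrist_force: [-0.3, 0.6, -1.9]
width: 0.015
```

Emit:
{"fn": "step_arm", "kwargs": {
  "increments": "0 0 0 0 0 0; 0 0 0 0 0 0; 0 0 0 0 0 0; 0 0 0 0 0 0; 0 0 0 0 0 0"
}}

```text
time: 18.3
tool_pos: [0.536, -0.143, 0.1755]
ee_rot: [1.504, -0.037, 2.266]
wrist_force: [-0.0, -0.0, -0.8]
width: 0.0155
```

```bash
cat > p7.py <<'E'
from p4 import *
t,_=snap("top","t8"); s,_=snap("scene","s8"); cv2.imwrite("pics/c8.png",np.hstack([cv2.resize(t[150:250,290:390],None,fx=4,fy=4,interpolation=3),cv2.resize(s[100:200,180:280],None,fx=4,fy=4,interpolation=3)]))
seg(zz(.172),2.0,5,2)
E
python3 p7.py
```

```text
{'time': 18.3, 'joint_positions': [-1.067, 0.366, 1.974, 1.487, 1.753, -2.304], 'tool_pos': [0.536, -0.143, 0.176], 'ee_rot': [1.504, -0.037, 2.266], 'wrist_force': [-0.048, -0.029, -0.845], 'wrist_torque': [-0.438, 0.669, -0.026], 'width': 0.015}
hold [ 0.52157757 -0.15498466  0.17426762] [ 0.52046036 -0.15478064  0.        ]
0 0.06 -0.03 -0.059 0 0.039; 0.01 0.07 -0.03 -0.059 -0.001 0.039; 0.01 0.07 -0.03 -0.059 0 0.039; 0.01 0.07 -0.02 -0.059 -0.001 0.039; 0.02 0.06 -0.02 -0.058 0 0.038
  # [ 0.52  -0.155  0.172] 2.0 [-1.03  0.58  1.99  1.69  1.93 -2.28] 0.0 0.29
```

View pics/c8.png

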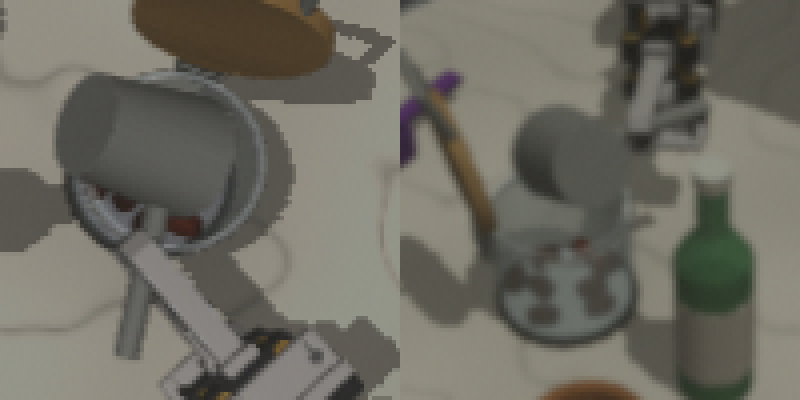

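```bash
cat > p8.py <<'E'
from p4 import *
seg(zz(.195),1.88,5,2); seg(zz(.195),1.7,2,2);seg(zz(.195),1.88,3,2); print("back"); seg(zz(.24),1.0,7,2); seg(zz(.31),.1,8,2); seg(zz(.34),-.45,5,2)
E
python3 p8.py
```

```text
{'time': 18.4, 'joint_positions': [-1.067, 0.366, 1.974, 1.487, 1.753, -2.304], 'tool_pos': [0.536, -0.143, 0.175], 'ee_rot': [1.504, -0.037, 2.266], 'wrist_force': [0.371, -0.152, -2.058], 'wrist_torque': [-0.55, 0.697, -0.004], 'width': 0.015}
hold [ 0.52153553 -0.15493337  0.17410931] [ 0.52046036 -0.15478064  0.        ]
0.03 0.49 0.01 -0.039 0 0.026; 0.04 0.49 0.02 -0.039 -0.001 0.026; 0.05 0.48 0.05 -0.038 0 0.026; 0.06 0.48 0.06 -0.039 -0.001 0.026; 0.08 0.48 0.08 -0.038 0 0.025
  # [ 0.52  -0.155  0.195] 1.88 [-1.05  0.45  1.99  1.63  1.86 -2.24] 0.0 0.33
-0.01 -0.14 -0.01 0.076 0 -0.048; 0 -0.14 0 0.075 0 -0.049
  # [ 0.52  -0.155  0.195] 1.7 [-1.07  0.35  1.98  1.52  1.78 -2.25] 0.0 0.32
0 0.09 -0.01 -0.05 0 0.032; 0 0.1 0 -0.051 0 0.033; 0 0.09 0 -0.05 0 0.032
  # [ 0.52  -0.155  0.195] 1.88 [-1.05  0.45  1.99  1.63  1.86 -2.24] 0.0 0.33
back
0.06 0.44 0.1 0.106 0 -0.068; 0.03 0.45 0.05 0.106 0 -0.068; 0 0.45 0 0.106 0 -0.068; -0.03 0.45 -0.05 0.106 0 -0.068; -0.06 0.44 -0.09 0.105 0 -0.068
-0.09 0.42 -0.14 0.106 0 -0.068; -0.12 0.39 -0.19 0.105 0 -0.067
  # [ 0.52  -0.155  0.24 ] 1.0 [-0.99 -0.09  1.89  1.1   1.5  -2.12] 0.0 0.45
-0.3 0.58 -0.46 0.095 0 -0.061; -0.33 0.52 -0.51 0.095 0 -0.061; -0.36 0.44 -0.56 0.095 0 -0.061; -0.38 0.37 -0.6 0.095 0 -0.061; -0.4 0.29 -0.63 0.094 0 -0.061
-0.42 0.2 -0.65 0.095 0 -0.06; -0.43 0.11 -0.66 0.094 0 -0.061; -0.43 0.02 -0.67 0.095 0 -0.06
  # [ 0.52  -0.155  0.31 ] 0.1 [-0.51 -0.34  1.69  0.2   1.25 -1.76] 0.0 0.42
-0.35 -0.1 -0.54 0.092 0 -0.06; -0.34 -0.18 -0.53 0.093 0 -0.059; -0.33 -0.24 -0.51 0.092 0 -0.06; -0.31 -0.31 -0.49 0.093 0 -0.059; -0.28 -0.37 -0.45 0.092 0 -0.06
  # [ 0.52  -0.155  0.34 ] -0.45 [-0.11 -0.29  1.64 -0.51  1.28 -1.49] 0.0 0.47
```

Emit:
{"fn": "step_arm", "kwargs": {
  "increments": "0.03 0.49 0.01 -0.039 0 0.026; 0.04 0.49 0.02 -0.039 0 0.026; 0.05 0.48 0.05 -0.038 0 0.026; 0.06 0.48 0.06 -0.039 0 0.026; 0.08 0.48 0.08 -0.038 0 0.025"
}}

```text
time: 18.9
tool_pos: [0.5346, -0.1435, 0.1996]
ee_rot: [1.305, -0.168, 2.288]
wrist_force: [1.0, -0.1, -1.7]
width: 0.015
```

Emit:
{"fn": "step_arm", "kwargs": {
  "increments": "-0.01 -0.14 -0.01 0.076 0 -0.048; 0 -0.14 0 0.075 0 -0.049; 0 0.14 0 -0.076 0 0.048; 0 0.14 0 -0.075 0 0.049; 0 0 0 0 0 0"
}}

```text
time: 19.4
tool_pos: [0.5345, -0.1424, 0.1978]
ee_rot: [1.306, -0.172, 2.289]
wrist_force: [0.0, -0.7, -1.4]
width: 0.0154
```

Emit:
{"fn": "step_arm", "kwargs": {
  "increments": "0 0 0 0 0 0; 0 0 0 0 0 0; 0 0 0 0 0 0"
}}

```text
time: 19.7
tool_pos: [0.5348, -0.1436, 0.2001]
ee_rot: [1.309, -0.164, 2.288]
wrist_force: [0.2, -0.3, -1.3]
width: 0.015
```

Emit:
{"fn": "step_arm", "kwargs": {
  "increments": "0.06 0.44 0.1 0.106 0 -0.068; 0.03 0.45 0.05 0.106 0 -0.068; 0 0.45 0 0.106 0 -0.068; -0.03 0.45 -0.05 0.106 0 -0.068; -0.06 0.44 -0.09 0.105 0 -0.068"
}}

```text
time: 20.2
tool_pos: [0.534, -0.1451, 0.223]
ee_rot: [1.847, 0.175, 2.289]
wrist_force: [-0.1, -0.4, -1.7]
width: 0.0152
```

Emit:
{"fn": "step_arm", "kwargs": {
  "increments": "-0.09 0.42 -0.14 0.106 0 -0.068; -0.12 0.39 -0.19 0.105 0 -0.067; -0.3 0.58 -0.46 0.095 0 -0.061; -0.33 0.52 -0.51 0.095 0 -0.061; -0.36 0.44 -0.56 0.095 0 -0.061"
}}

```text
time: 20.7
tool_pos: [0.5322, -0.1493, 0.2559]
ee_rot: [2.399, 0.443, 2.463]
wrist_force: [-0.4, 0.1, -1.8]
width: 0.0153
```

Emit:
{"fn": "step_arm", "kwargs": {
  "increments": "-0.38 0.37 -0.6 0.095 0 -0.061; -0.4 0.29 -0.63 0.094 0 -0.061; -0.42 0.2 -0.65 0.095 0 -0.06; -0.43 0.11 -0.66 0.094 0 -0.061; -0.43 0.02 -0.67 0.095 0 -0.06"
}}

```text
time: 21.2
tool_pos: [0.5297, -0.156, 0.2951]
ee_rot: [3.027, 0.568, 2.774]
wrist_force: [-0.1, 0.7, -2.4]
width: 0.015
```

Emit:
{"fn": "step_arm", "kwargs": {
  "increments": "-0.35 -0.1 -0.54 0.092 0 -0.06; -0.34 -0.18 -0.53 0.093 0 -0.059; -0.33 -0.24 -0.51 0.092 0 -0.06; -0.31 -0.31 -0.49 0.093 0 -0.059; -0.28 -0.37 -0.45 0.092 0 -0.06"
}}

```text
time: 21.7
tool_pos: [0.5271, -0.1637, 0.3262]
ee_rot: [-2.619, 0.507, 3.11]
wrist_force: [0.1, 0.2, -1.7]
width: 0.015
```

```bash
cat > p9.py <<'E'
from p4 import *
for nm in("top","scene"):
    t,_=snap(nm,nm+"9"); hsv=cv2.cvtColor(t,cv2.COLOR_BGR2HSV)
    m=cv2.inRange(hsv,(0,90,25),(7,255,140))|cv2.inRange(hsv,(172,90,25),(180,255,140))
    k,_,st,c=cv2.connectedComponentsWithStats(m)
    print(nm,[(st[i,4],c[i].round(0).tolist()) for i in range(1,k) if st[i,4]>3])
    hd=P-Rt@[0,0,HP]; print("cup rim px",proj(nm,hd+.08*HC+[0,0,.019]).round(0),"jar floor px",proj(nm,JAR+[0,0,.015]).round(0))
# back to the place: over the old spot
seg([.47,.03,.36],-.45,5); seg([G[0]-.02,G[1]-.02,.30],-.45,5); seg([G[0]-.01,G[1],.12],-.45,5); seg([G[0]-.01,G[1],.071],-.45,4)
E
python3 p9.py
```

```text
{'time': 21.7, 'joint_positions': [-0.106, -0.29, 1.644, -0.508, 1.284, -1.488], 'tool_pos': [0.527, -0.164, 0.326], 'ee_rot': [-2.619, 0.507, 3.11], 'wrist_force': [0.086, 0.237, -1.696], 'wrist_torque': [0.456, 0.407, 0.013], 'width': 0.015}
hold [ 0.51953075 -0.15408078  0.34041639] [ 0.52046036 -0.15478064  0.        ]
top [(np.int32(5), [412.0, 1.0]), (np.int32(8), [467.0, 2.0]), (np.int32(5), [475.0, 0.0]), (np.int32(4), [394.0, 3.0]), (np.int32(6), [478.0, 4.0]), (np.int32(5), [392.0, 8.0]), (np.int32(5), [472.0, 8.0]), (np.int32(4), [468.0, 10.0]), (np.int32(6), [390.0, 12.0]), (np.int32(7), [386.0, 17.0]), (np.int32(9), [474.0, 17.0]), (np.int32(9), [389.0, 21.0]), (np.int32(6), [480.0, 19.0]), (np.int32(8), [476.0, 22.0]), (np.int32(4), [385.0, 24.0]), (np.int32(4), [480.0, 24.0]), (np.int32(6), [382.0, 28.0]), (np.int32(5), [465.0, 27.0]), (np.int32(5), [475.0, 27.0]), (np.int32(4), [393.0, 32.0]), (np.int32(4), [398.0, 33.0]), (np.int32(6), [387.0, 35.0]), (np.int32(7), [391.0, 37.0]), (np.int32(7), [387.0, 41.0]), (np.int32(6), [392.0, 41.0]), (np.int32(4), [397.0, 41.0]
[... 725 characters left out ...]
ar floor px [[220. 170.]]
0.8 2.7 -2.6 0 0 0.001; 0.8 2.7 -2.6 0 0 0; 0.8 2.7 -2.6 0 0 0.001; 0.8 2.8 -2.6 0 0 0; 0.7 2.7 -2.5 0 0 0.001
  # [0.47 0.03 0.36] -0.45 [ 0.39 -0.28  1.6  -0.68  1.59 -1.1 ] 0.0 0.4
0.4 3.8 -0.9 0 0 0; 0.4 3.8 -0.9 0 0 0; 0.5 3.9 -0.9 0 0 0; 0.4 3.8 -0.9 0 0 0; 0.5 3.9 -0.9 0 0 0
  # [0.485 0.218 0.3  ] -0.45 [ 0.73  0.03  1.44 -0.72  1.69 -0.75] 0.0 0.36
1.6 2 2.6 0 0 0; 1.6 1.9 2.6 0 0 0; 1.6 2 2.6 0 0 0; 1.6 1.9 2.6 0 0 0; 1.5 2 2.6 0 0 0
  # [0.495 0.238 0.12 ] -0.45 [ 0.74  0.19  1.64 -0.72  1.43 -0.51] 0.0 0.36
0.6 0.5 0.9 0 0 0; 0.6 0.5 0.9 0 0 0; 0.6 0.6 1 0 0 0; 0.6 0.5 0.9 0 0 0
  # [0.495 0.238 0.071] -0.45 [ 0.74  0.24  1.68 -0.73  1.35 -0.44] 0.0 0.35
```

Emit:
{"fn": "step_arm", "kwargs": {
  "increments": "0.8 2.7 -2.6 0 0 0; 0.8 2.7 -2.6 0 0 0; 0.8 2.7 -2.6 0 0 0; 0.8 2.8 -2.6 0 0 0; 0.7 2.7 -2.5 0 0 0"
}}

```text
time: 22.3
tool_pos: [0.4769, 0.0204, 0.3449]
ee_rot: [-2.626, 0.506, 3.105]
wrist_force: [0.8, 0.9, -1.5]
width: 0.0149
```

Emit:
{"fn": "step_arm", "kwargs": {
  "increments": "0.4 3.8 -0.9 0 0 0; 0.4 3.8 -0.9 0 0 0; 0.5 3.9 -0.9 0 0 0; 0.4 3.8 -0.9 0 0 0; 0.5 3.9 -0.9 0 0 0"
}}

```text
time: 22.8
tool_pos: [0.4923, 0.209, 0.2844]
ee_rot: [-2.626, 0.505, 3.105]
wrist_force: [1.7, -0.2, -1.5]
width: 0.0153
```

Emit:
{"fn": "step_arm", "kwargs": {
  "increments": "1.6 2 2.6 0 0 0; 1.6 1.9 2.6 0 0 0; 1.6 2 2.6 0 0 0; 1.6 1.9 2.6 0 0 0; 1.5 2 2.6 0 0 0"
}}

```text
time: 23.3
tool_pos: [0.5025, 0.2275, 0.1038]
ee_rot: [-2.626, 0.505, 3.104]
wrist_force: [0.1, 1.2, -1.1]
width: 0.0156
```

Emit:
{"fn": "step_arm", "kwargs": {
  "increments": "0.6 0.5 0.9 0 0 0; 0.6 0.5 0.9 0 0 0; 0.6 0.6 1 0 0 0; 0 0 0 0 0 0; 0 0 0 0 0 0"
}}

```text
time: 23.8
tool_pos: [0.5035, 0.2284, 0.0698]
ee_rot: [-2.623, 0.509, 3.108]
wrist_force: [-0.4, -0.1, -1.1]
width: 0.015
```

```bash
cat > p10.py <<'E'
from p4 import *
def red(f):
    t=cv2.imread(f); hsv=cv2.cvtColor(t,cv2.COLOR_BGR2HSV); m=cv2.inRange(hsv,(0,90,25),(7,255,140))|cv2.inRange(hsv,(172,90,25),(180,255,140)); return m
snap("top","top10"); print("red in cup box: start",(red("pics/top0.png")[180:220,170:215]>0).sum(),"now",(red("pics/top10.png")[180:220,170:215]>0).sum())
hd=P-Rt@[0,0,HP]; print("hold z",hd)
seg(hd-[0,0,hd[2]-.063],-.45,4,2)
E
python3 p10.py
```

```text
{'time': 23.8, 'joint_positions': [0.741, 0.223, 1.672, -0.726, 1.37, -0.461], 'tool_pos': [0.503, 0.228, 0.07], 'ee_rot': [-2.623, 0.509, 3.108], 'wrist_force': [-0.429, -0.096, -1.066], 'wrist_torque': [0.398, 0.357, 0.021], 'width': 0.015}
hold [0.49584464 0.23795767 0.0840934 ] [ 0.52046036 -0.15478064  0.        ]
red in cup box: start 76 now 0
hold z [0.49584464 0.23795767 0.0840934 ]
0.26 0.23 0.4 0.001 0 0; 0.26 0.23 0.4 0.001 0 0; 0.26 0.23 0.4 0 0.001 0; 0.25 0.22 0.4 0.001 0 0
  # [0.496 0.238 0.063] -0.45 [ 0.74  0.25  1.69 -0.73  1.34 -0.43] 0.0 0.35
```

Emit:
{"fn": "step_arm", "kwargs": {
  "increments": "0.26 0.23 0.4 0 0 0; 0.26 0.23 0.4 0 0 0; 0.26 0.23 0.4 0 0 0; 0.1 0.09 0.16 0 0 0; 0 0 0 0 0 0"
}}

```text
time: 24.35
tool_pos: [0.5029, 0.2274, 0.0516]
ee_rot: [-2.619, 0.509, 3.109]
wrist_force: [-3.5, -2.1, 4.1]
width: 0.0152
```

Emit:
{"fn": "step_arm", "kwargs": {
  "increments": "0 0 0 0 0 0; 0.04 0.03 0.06 0 0 0; 0.04 0.03 0.06 0 0 0; 0 0 0 0 0 0"
}}

```text
time: 24.75
tool_pos: [0.5032, 0.2275, 0.0509]
ee_rot: [-2.62, 0.51, 3.109]
wrist_force: [-4.3, -2.7, 8.7]
width: 0.0155
```

Emit:
{"fn": "step_arm", "kwargs": {
  "increments": "0 0 -0.1 0 0 0; 0 0 0 0 0 0; 0 0 0 0 0 0; 0 0 0 0 0 0; 0 0 0 0 0 0",
  "claw": -0.3
}}

```text
time: 25.25
tool_pos: [0.5024, 0.2287, 0.0496]
ee_rot: [-2.622, 0.507, 3.109]
wrist_force: [-0.1, -0.1, -0.3]
width: 0.0515
```

Emit:
{"fn": "step_arm", "kwargs": {
  "increments": "0 0 -2 0 0 0; 0 0 -3 0 0 0; 0 0 -4 0 0 0; 0 0 -4 0 0 0; 0 0 -4 0 0 0"
}}

```text
time: 25.75
tool_pos: [0.4328, 0.316, 0.1799]
ee_rot: [-2.621, 0.508, 3.109]
wrist_force: [0.6, 0.3, 0.2]
width: 0.0611
```

```bash
cat > p11.py <<'E'
from k import *
P,Rt,o=now(); log(); q=np.array(o["joint_positions"])
for nm in("top","scene"): snap(nm,nm+"11")
a=cv2.imread("pics/top11.png");b=cv2.imread("pics/scene11.png"); c=cv2.imread("pics/top0.png")
cv2.imwrite("pics/c11.png",np.hstack([cv2.resize(a[130:260,60:390],None,fx=1.3,fy=1.3,interpolation=3)[:169,:429],cv2.resize(b[180:265,285:360],None,fx=2,fy=2,interpolation=3)[:169]]))
# lid closing: closed fingers, tool down, start beyond the lid's back at the bar
H=np.array([.660,-.212,.120]); u=np.array([.951,-.309,0])
def go(p,R1,N,dec=1):
    global P,Rt,q
    P,Rt=rows(P,Rt,p,R1,N,dec); q,e,m=ik(P,Rt,q); print("  #",np.round(p,3),q.round(2),round(e,4),round(m,2))
D=down(1.257)
go([.42,.1,.36],D,14); go([.60,-.19,.38],D,9); 
E
python3 p11.py
```

```text
{'time': 25.75, 'joint_positions': [0.941, 0.187, 1.48, -0.683, 1.672, -0.461], 'tool_pos': [0.433, 0.316, 0.18], 'ee_rot': [-2.621, 0.508, 3.109], 'wrist_force': [0.647, 0.283, 0.222], 'wrist_torque': [0.276, 0.18, -0.002], 'width': 0.061}
-0.6 -1.9 -0.2 0.007 0.057 0.117; -0.8 -1.8 -0.3 0.007 0.057 0.117; -1 -1.7 -0.3 0.007 0.057 0.117; -1.2 -1.6 -0.3 0.007 0.057 0.117; -1.3 -1.5 -0.4 0.007 0.057 0.117
-1.5 -1.3 -0.5 0.007 0.057 0.117; -1.6 -1.1 -0.5 0.007 0.056 0.117; -1.7 -1 -0.6 0.007 0.056 0.117; -1.7 -0.8 -0.7 0.008 0.057 0.116; -1.7 -0.5 -0.8 0.007 0.056 0.117
-1.8 -0.4 -0.9 0.008 0.057 0.116; -1.7 -0.2 -1 0.007 0.056 0.117; -1.7 0.1 -1.1 0.008 0.057 0.116; -1.5 0.2 -1.3 0.007 0.056 0.117
  # [0.42 0.1  0.36] [ 0.1  -0.15  1.3  -0.    2.    0.42] 0.0 0.61
-2.5 2.9 -0.2 0 0 0; -2.4 2.9 -0.2 0 0 0; -2.5 2.9 -0.2 0 0 0; -2.4 2.9 -0.2 0 0 0; -2.5 2.9 -0.2 0 0 0
-2.4 2.9 -0.2 0 0 0; -2.5 2.9 -0.3 0 0 0; -2.4 2.9 -0.2 0 0 0; -2.5 2.9 -0.3 0 0 0
  # [ 0.6  -0.19  0.38] [-0.4   0.32  0.75 -0.    2.07 -0.08] 0.0 0.48
```

```bash
sed -i '/^D=down/,$d; /^for nm/,/^cv2.imwrite/d' p11.py; cat >> p11.py <<'E'
R0=R.from_euler('xyz',[2.795,-.001,1.256]).as_matrix(); T0=np.array([.7007,-.2232,.2642])
go([.42,.1,.37],R0,13); go(T0-.1*R0[:,2],R0,10); go(T0,R0,4)
E
python3 p11.py
```

```text
{'time': 25.85, 'joint_positions': [0.944, 0.184, 1.474, -0.684, 1.67, -0.461], 'tool_pos': [0.434, 0.319, 0.184], 'ee_rot': [-2.631, 0.514, 3.108], 'wrist_force': [-0.833, 0.529, 0.376], 'wrist_torque': [0.232, 0.163, 0.015], 'width': 0.061}
-0.7 -2.1 -0.3 -0.01 0.038 0.134; -0.9 -2 -0.3 -0.01 0.038 0.134; -1.2 -1.8 -0.4 -0.01 0.038 0.135; -1.4 -1.7 -0.5 -0.01 0.038 0.134; -1.6 -1.5 -0.5 -0.01 0.038 0.135
-1.7 -1.2 -0.6 -0.01 0.039 0.134; -1.9 -1 -0.7 -0.01 0.038 0.135; -1.9 -0.7 -0.8 -0.01 0.039 0.134; -2 -0.5 -0.8 -0.01 0.038 0.135; -2 -0.2 -0.9 -0.01 0.039 0.134
-2 0.1 -1 -0.01 0.038 0.135; -1.9 0.4 -1.1 -0.01 0.039 0.134; -1.7 0.6 -1.2 -0.011 0.038 0.135
  # [0.42 0.1  0.37] [ 0.25 -0.37  1.49 -0.19  1.73  0.51] 0.0 0.39
-2.2 3.1 1.2 0 0 0; -2.2 3.1 1.2 0 0 0; -2.2 3.1 1.3 0 0 0; -2.2 3.1 1.2 0 0 0; -2.2 3.1 1.3 0 0 0
-2.2 3.1 1.2 0 0 0; -2.2 3.1 1.3 0 0 0; -2.2 3.1 1.2 0 0 0; -2.2 3.1 1.3 0 0 0; -2.3 3.1 1.2 0 0 0
  # [ 0.668 -0.213  0.358] [-0.41  0.18  1.01  0.03  1.61 -0.08] 0.0 0.74
0 0 2.5 0 0 0; 0 0 2.5 0 0 0; 0 0 2.5 0 0 0; 0.1 0 2.5 0 0 0
  # [ 0.701 -0.223  0.264] [-0.4   0.23  1.13  0.03  1.43 -0.08] 0.0 0.86
```

Emit:
{"fn": "step_arm", "kwargs": {
  "increments": "-0.7 -2.1 -0.3 -0.01 0.038 0.134; -0.9 -2 -0.3 -0.01 0.038 0.134; -1.2 -1.8 -0.4 -0.01 0.038 0.135; -1.4 -1.7 -0.5 -0.01 0.038 0.134; -1.6 -1.5 -0.5 -0.01 0.038 0.135",
  "claw": 0.2
}}

```text
time: 26.35
tool_pos: [0.4287, 0.2297, 0.2508]
ee_rot: [-3.087, 0.516, 2.297]
wrist_force: [0.5, -0.1, 0.4]
width: 0.0378
```

Emit:
{"fn": "step_arm", "kwargs": {
  "increments": "-1.7 -1.2 -0.6 -0.01 0.039 0.134; -1.9 -1 -0.7 -0.01 0.038 0.135; -1.9 -0.7 -0.8 -0.01 0.039 0.134; -2 -0.5 -0.8 -0.01 0.038 0.135; -2 -0.2 -0.9 -0.01 0.039 0.134"
}}

```text
time: 26.85
tool_pos: [0.4228, 0.1461, 0.3223]
ee_rot: [2.875, 0.24, 1.599]
wrist_force: [0.3, -0.8, -0.3]
width: 0.0378
```

Emit:
{"fn": "step_arm", "kwargs": {
  "increments": "-2 0.1 -1 -0.01 0.038 0.135; -1.9 0.4 -1.1 -0.01 0.039 0.134; -1.7 0.6 -1.2 -0.011 0.038 0.135; 0 0 0 0 0 0"
}}

```text
time: 27.25
tool_pos: [0.4197, 0.0952, 0.3691]
ee_rot: [2.794, 0.007, 1.246]
wrist_force: [0.5, -1.1, 1.1]
width: 0.0377
```

```bash
sed -i 's/^go(\[.42.*$/go(T0-.1*R0[:,2],R0,10); go(T0,R0,4)/' p11.py; python3 p11.py
```

```text
{'time': 27.25, 'joint_positions': [0.246, -0.371, 1.49, -0.193, 1.727, 0.511], 'tool_pos': [0.42, 0.095, 0.369], 'ee_rot': [2.794, 0.007, 1.246], 'wrist_force': [0.543, -1.057, 1.105], 'wrist_torque': [-0.007, 0.226, 0.025], 'width': 0.038}
-2.1 3.1 1.3 0 0.001 -0.001; -2.1 3.1 1.2 0 0.001 -0.001; -2.1 3.1 1.2 0 0.001 -0.001; -2.2 3.1 1.3 0 0.001 -0.001; -2.1 3.1 1.2 0 0.001 0
-2.2 3.1 1.3 0 0.001 -0.001; -2.2 3.1 1.2 0 0.001 0; -2.1 3.1 1.2 0 0.001 -0.001; -2.2 3 1.3 0.001 0.001 0; -2.1 3.1 1.2 0 0.002 -0.001
  # [ 0.668 -0.213  0.358] [-0.4   0.18  1.01  0.03  1.61 -0.08] 0.0 0.74
0 0 2.5 0 0 0; 0 0 2.5 0 0 0; 0 0 2.5 0 0 0; 0 0 2.5 0 0 0
  # [ 0.701 -0.223  0.264] [-0.4   0.23  1.13  0.03  1.43 -0.08] 0.0 0.86
```

Emit:
{"fn": "step_arm", "kwargs": {
  "increments": "-2.1 3.1 1.3 0 0.001 -0.001; -2.1 3.1 1.2 0 0.001 -0.001; -2.1 3.1 1.2 0 0.001 -0.001; -2.2 3.1 1.3 0 0.001 -0.001; -2.1 3.1 1.2 0 0.001 0"
}}

```text
time: 27.75
tool_pos: [0.5459, -0.0558, 0.3587]
ee_rot: [2.802, 0.007, 1.26]
wrist_force: [0.3, 1.3, 0.1]
width: 0.038
```

Emit:
{"fn": "step_arm", "kwargs": {
  "increments": "-2.2 3.1 1.3 0 0.001 -0.001; -2.2 3.1 1.2 0 0.001 0; -2.1 3.1 1.2 0 0.001 -0.001; -2.2 3 1.3 0 0.001 0; -2.1 3.1 1.2 0 0.002 -0.001"
}}

```text
time: 28.25
tool_pos: [0.6709, -0.2092, 0.3518]
ee_rot: [2.803, 0.001, 1.265]
wrist_force: [-0.2, 0.6, -0.0]
width: 0.0373
```

Emit:
{"fn": "step_arm", "kwargs": {
  "increments": "0 0 2.5 0 0 0; 0 0 0 0 0 0"
}}

```text
time: 28.45
tool_pos: [0.6776, -0.2112, 0.3225]
ee_rot: [2.812, 0.0, 1.263]
wrist_force: [0.3, 0.9, -0.7]
width: 0.0375
```

```bash
sed -i 's/^go(T0-.1.*$/print(Rt.T@(T0-P)); go(T0,R0,3,2)/' p11.py; python3 p11.py; python3 -c "
from h import *
im,o=snap('wrist','w12')
bar=np.array([.6949,-.2209,.2805]);b=np.array([.309,.951,0])
print([proj('wrist',bar+k*b,o).round(0).tolist() for k in(-.03,0,.03)],[proj('wrist',o['tool_pos']+R.from_euler('xyz',o['ee_rot']).as_matrix()@[0,y,0],o).round(0).tolist() for y in(-.018,.018)])
g=cv2.imread('pics/scene11.png');t=cv2.imread('pics/top11.png')
x=cv2.resize(g[180:265,285:360],None,fx=2.2,fy=2.2,interpolation=3)
y=cv2.resize(t[130:260,60:260],None,fx=1.5,fy=1.5,interpolation=3)
c=np.zeros((600,512,3),np.uint8);c[:384]=im;c[384:384+x.shape[0],:x.shape[1]]=x;c[384:384+y.shape[0],200:200+y.shape[1]]=y
cv2.imwrite('pics/c12.png',c)"
```

```text
{'time': 28.45, 'joint_positions': [-0.396, 0.196, 1.055, 0.028, 1.562, -0.084], 'tool_pos': [0.678, -0.211, 0.323], 'ee_rot': [2.812, 0.0, 1.263], 'wrist_force': [0.263, 0.922, -0.726], 'wrist_torque': [0.02, 0.225, 0.016], 'width': 0.037}
[-0.00441987  0.00542738  0.06347861]
-0.15 0.18 2.12 -0.006 0 0.002; -0.15 0.17 2.11 -0.006 -0.001 0.003; -0.14 0.16 2.12 -0.005 0 0.002
  # [ 0.701 -0.223  0.264] [-0.4   0.23  1.13  0.03  1.43 -0.08] 0.0 0.86
[[[263.0, 254.0]], [[263.0, 214.0]], [[264.0, 172.0]]] [[[224.0, 233.0]], [[288.0, 233.0]]]
```

Emit:
{"fn": "step_arm", "kwargs": {
  "increments": "-0.15 0.18 2.12 -0.006 0 0.002; -0.15 0.17 2.11 -0.006 0 0.003; -0.14 0.16 2.12 -0.005 0 0.002; 0 0 0 0 0 0; 0 0 0 0 0 0"
}}

```text
time: 29.0
tool_pos: [0.7015, -0.2224, 0.2747]
ee_rot: [2.782, -0.001, 1.257]
wrist_force: [-0.3, -0.2, 0.0]
width: 0.0377
```

Emit:
{"fn": "step_arm", "kwargs": {
  "increments": "0 0 0 0 0 0; 0 0 0 0 0 0; 0 0 0 0 0 0; 0 0 0 0 0 0; 0 0 0 0 0 0",
  "claw": 1
}}

```text
time: 29.5
tool_pos: [0.7015, -0.2232, 0.2738]
ee_rot: [2.782, -0.002, 1.256]
wrist_force: [-0.6, -0.0, -1.5]
width: 0.0088
```

```bash
cat > p12.py <<'E'
from k import *
import sys
P,Rt,o=now(); log(); q=np.array(o["joint_positions"])
u=np.array([.951,-.309,0]); b=np.array([.309,.951,0]); H=np.array([.660,-.212,.120])
hp=P-Rt@[0,0,HP]; a0=np.arctan2(hp[2]-.12,-(hp-H)@u); print("hold",hp,"lid",a0-.0713,np.hypot(hp[2]-.12,(hp-H)@u))
tl=np.arctan2(Rt[:,2]@u,-Rt[2,2]); r0=np.hypot(hp[2]-.12,(hp-H)@u); lat=(hp-H)@b; a1=.0713-float(sys.argv[1]); K=int(sys.argv[2])
for k in range(K):
    f=(k+1)/K; a=a0+(a1-a0)*f; t=H+lat*b+r0*(-u*np.cos(a)+np.array([0,0,1])*np.sin(a)); R1=R.from_rotvec(-b*tl*(1-f)).as_matrix()@down(1.257)
    P,Rt=rows(P,Rt,t+R1@[0,0,HP],R1,5)
    q,e,m=ik(P,Rt,q)
print(P,Rt[:,2],q.round(2),e,m)
E
python3 p12.py 0.01 6
```

```text
{'time': 29.5, 'joint_positions': [-0.4, 0.226, 1.123, 0.032, 1.435, -0.083], 'tool_pos': [0.701, -0.223, 0.274], 'ee_rot': [2.782, -0.002, 1.256], 'wrist_force': [-0.642, -0.02, -1.499], 'wrist_torque': [0.166, 0.451, 0.024], 'width': 0.009}
hold [ 0.69516995 -0.22117778  0.29139967] lid 1.7081007797832228 0.1751978026137372
0 -0.93 -0.41 0.012 0 0; 0 -0.94 -0.4 0.012 0 0; 0 -0.94 -0.39 0.012 0 -0.001; 0 -0.95 -0.38 0.012 -0.001 0; 0 -0.96 -0.37 0.012 0 -0.001
0 -1.02 -0.08 0.012 0 0; 0 -1.02 -0.07 0.012 0 0; 0 -1.02 -0.05 0.012 0 0; 0 -1.02 -0.04 0.012 0 0; 0 -1.02 -0.03 0.012 0 0
0 -0.99 0.26 0.012 0 0; 0 -0.98 0.28 0.012 0 0; 0 -0.98 0.29 0.012 0 0; 0 -0.98 0.3 0.012 0 0; 0 -0.97 0.31 0.012 0 0
0 -0.84 0.57 0.012 0 0; 0 -0.83 0.59 0.012 0 0; 0 -0.83 0.59 0.012 0 0; 0 -0.82 0.61 0.012 0 0; 0 -0.81 0.61 0.012 0 0
0 -0.59 0.82 0.012 0 0; 0 -0.59 0.83 0.012 0 0; 0 -0.57 0.83 0.012 0 0; 0 -0.57 0.84 0.012 0 0; 0 -0.55 0.85 0.011 0 0
0 -0.28 0.96 0.012 0 0; 0 -0.27 0.97 0.012 0 0; 0 -0.26 0.97 0.012 0 0; 0 -0.25 0.97 0.012 0 0; 0 -0.25 0.98 0.012 0 0
[ 0.49433006 -0.15596336  0.11195326] [ 3.43963735e-04  1.61520359e-04 -9.99999928e-01] [-0.42  0.05  1.59  0.    1.49 -0.1 ] 3.790814894184004e-11 0.8144479476226609
```

```bash
sed -i 's/^import sys/import sys; HP=.0118/' p12.py; python3 p12.py 0.015 6
```

```text
{'time': 29.5, 'joint_positions': [-0.4, 0.226, 1.123, 0.032, 1.435, -0.083], 'tool_pos': [0.701, -0.223, 0.274], 'ee_rot': [2.782, -0.002, 1.256], 'wrist_force': [-0.642, -0.02, -1.499], 'wrist_torque': [0.166, 0.451, 0.024], 'width': 0.009}
hold [ 0.69751377 -0.22192878  0.28484662] lid 1.7303349526735925 0.16933833948222793
0 -0.9 -0.42 0.012 0 0; 0 -0.91 -0.41 0.012 0 0; 0 -0.91 -0.4 0.012 0 -0.001; 0 -0.91 -0.39 0.012 -0.001 0; 0 -0.92 -0.38 0.012 0 -0.001
0 -0.99 -0.09 0.012 0 0; 0 -0.99 -0.08 0.012 0 0; 0 -1 -0.07 0.012 0 0; 0 -0.99 -0.06 0.012 0 0; 0 -1 -0.05 0.012 0 0
0 -0.96 0.25 0.012 0 0; 0 -0.96 0.26 0.012 0 0; 0 -0.96 0.27 0.012 0 0; 0 -0.95 0.29 0.012 0 0; 0 -0.95 0.29 0.012 0 0
0 -0.82 0.56 0.012 0 0; 0 -0.81 0.57 0.012 0 0; 0 -0.81 0.58 0.012 0 0; 0 -0.8 0.59 0.012 0 0; 0 -0.79 0.6 0.012 0 0
0 -0.58 0.8 0.012 0 0; 0 -0.57 0.81 0.012 0 0; 0 -0.56 0.82 0.012 0 0; 0 -0.55 0.83 0.012 0 0; 0.01 -0.54 0.83 0.011 0 0
0 -0.27 0.95 0.012 0 0; 0 -0.26 0.95 0.012 0 0; 0 -0.24 0.95 0.012 0 0; 0 -0.23 0.96 0.012 0 0; 0 -0.22 0.96 0.012 0 0
[ 0.49992549 -0.15767619  0.11768166] [ 3.43963735e-04  1.61520359e-04 -9.99999928e-01] [-0.41  0.06  1.57  0.    1.51 -0.1 ] 1.974387577705699e-11 0.8239080171941602
```

Emit:
{"fn": "step_arm", "kwargs": {
  "increments": "0 -0.9 -0.42 0.012 0 0; 0 -0.91 -0.41 0.012 0 0; 0 -0.91 -0.4 0.012 0 0; 0 -0.91 -0.39 0.012 0 0; 0 -0.92 -0.38 0.012 0 -0.001"
}}

```text
time: 30.0
tool_pos: [0.6545, -0.2079, 0.2804]
ee_rot: [2.838, -0.001, 1.257]
wrist_force: [2.4, 0.4, 3.4]
width: 0.0089
```

Emit:
{"fn": "step_arm", "kwargs": {
  "increments": "0 -0.99 -0.09 0.012 0 0; 0 -0.99 -0.08 0.012 0 0; 0 -1 -0.07 0.012 0 0; 0 -0.99 -0.06 0.012 0 0; 0 -1 -0.05 0.012 0 0"
}}

```text
time: 30.5
tool_pos: [0.6074, -0.1925, 0.2695]
ee_rot: [2.9, -0.001, 1.257]
wrist_force: [1.5, 0.3, 2.8]
width: 0.0087
```

Emit:
{"fn": "step_arm", "kwargs": {
  "increments": "0 -0.96 0.25 0.012 0 0; 0 -0.96 0.26 0.012 0 0; 0 -0.96 0.27 0.012 0 0; 0 -0.95 0.29 0.012 0 0; 0 -0.95 0.29 0.012 0 0"
}}

```text
time: 31.0
tool_pos: [0.5652, -0.1787, 0.2447]
ee_rot: [2.963, -0.002, 1.257]
wrist_force: [3.0, 1.0, 1.4]
width: 0.0088
```

```bash
python3 p12.py 0.015 3
```

```text
{'time': 31.0, 'joint_positions': [-0.413, 0.039, 1.355, 0.019, 1.569, -0.098], 'tool_pos': [0.565, -0.179, 0.245], 'ee_rot': [2.963, -0.002, 1.257], 'wrist_force': [2.977, 1.017, 1.422], 'wrist_torque': [0.047, -0.457, -0.001], 'width': 0.009}
hold [ 0.5631618  -0.17809903  0.25634462] lid 0.8545413828514333 0.17061699670886954
0 -0.82 0.57 0.012 0 0; 0 -0.81 0.57 0.012 0 0; 0 -0.81 0.58 0.012 -0.001 0; 0 -0.8 0.6 0.012 0 0; -0.01 -0.8 0.6 0.012 -0.001 0
0 -0.58 0.81 0.012 0 0; 0 -0.57 0.81 0.012 0 0; 0 -0.56 0.82 0.012 0 0; 0 -0.54 0.83 0.012 0 0; 0.01 -0.54 0.84 0.011 0 0
0 -0.27 0.95 0.012 0 0; 0 -0.26 0.96 0.012 0 0; 0 -0.24 0.96 0.012 0 0; 0 -0.23 0.96 0.012 0 0; 0 -0.23 0.96 0.012 0 0
[ 0.49868246 -0.15713641  0.1177768 ] [-4.23925810e-04 -3.46421108e-04 -9.99999850e-01] [-0.41  0.06  1.57 -0.    1.51 -0.1 ] 2.2657243685564252e-11 0.8213241855746524
```

Emit:
{"fn": "step_arm", "kwargs": {
  "increments": "0 -0.82 0.57 0.012 0 0; 0 -0.81 0.57 0.012 0 0; 0 -0.81 0.58 0.012 0 0; 0 -0.8 0.6 0.012 0 0; 0 -0.8 0.6 0.012 0 0"
}}

```text
time: 31.5
tool_pos: [0.531, -0.1676, 0.2082]
ee_rot: [3.026, -0.002, 1.257]
wrist_force: [1.7, 0.7, 1.6]
width: 0.0093
```

Emit:
{"fn": "step_arm", "kwargs": {
  "increments": "0 -0.58 0.81 0.012 0 0; 0 -0.57 0.81 0.012 0 0; 0 -0.56 0.82 0.012 0 0; 0 -0.54 0.83 0.012 0 0; 0 -0.54 0.84 0.011 0 0"
}}

```text
time: 32.0
tool_pos: [0.508, -0.1601, 0.1635]
ee_rot: [3.087, -0.002, 1.257]
wrist_force: [-1.6, 1.6, 2.5]
width: 0.0088
```

Emit:
{"fn": "step_arm", "kwargs": {
  "increments": "0 -0.27 0.95 0.012 0 0; 0 -0.26 0.96 0.012 0 0; 0 -0.24 0.96 0.012 0 0; 0 -0.23 0.96 0.012 0 0; 0 0 0 0 0 0"
}}

```text
time: 32.5
tool_pos: [0.4983, -0.1569, 0.1224]
ee_rot: [3.141, -0.002, 1.257]
wrist_force: [-5.9, 1.6, -0.4]
width: 0.0092
```

```bash
python3 p12.py 0.02 1
```

```text
{'time': 32.5, 'joint_positions': [-0.415, 0.057, 1.568, 0.002, 1.516, -0.101], 'tool_pos': [0.498, -0.157, 0.122], 'ee_rot': [3.141, -0.002, 1.257], 'wrist_force': [-5.944, 1.551, -0.384], 'wrist_torque': [0.462, 1.067, -0.038], 'width': 0.009}
hold [ 0.4983176  -0.15688588  0.13421274] lid 0.01172620072799023 0.1713805763384129
0 -0.01 0.11 0 0 0; 0 -0.01 0.11 0 0 0; 0 -0.01 0.11 0 -0.001 0; 0 0 0.11 0 0 0; 0 -0.01 0.1 0.001 -0.001 0
[ 0.49795864 -0.15673628  0.11701248] [-2.83448791e-04  3.47636556e-05 -9.99999959e-01] [-0.41  0.06  1.58 -0.    1.51 -0.1 ] 3.262843542575969e-12 0.8199708410234632
```

Emit:
{"fn": "step_arm", "kwargs": {
  "increments": "0 0.1 0.15 0 0 0; 0 0.1 0.15 0 0 0; 0 0 0.15 0 0 0; 0 0 0.1 0 0 0; 0 0 0 0 0 0"
}}

```text
time: 33.0
tool_pos: [0.4979, -0.1567, 0.1173]
ee_rot: [-3.137, -0.002, 1.257]
wrist_force: [-11.0, 4.5, 2.5]
width: 0.0089
```

Emit:
{"fn": "step_arm", "kwargs": {
  "increments": "0 0 0.1 0 0 0; 0 0 0.1 0 0 0; 0 0 0 0 0 0"
}}

```text
time: 33.3
tool_pos: [0.4977, -0.1567, 0.1153]
ee_rot: [-3.136, -0.002, 1.257]
wrist_force: [-11.9, 4.6, 1.7]
width: 0.0091
```

Emit:
{"fn": "step_arm", "kwargs": {
  "increments": "0 -0.2 0 0 0 0; 0 -0.2 0 0 0 0; 0 0 0 0 0 0"
}}

```text
time: 33.6
tool_pos: [0.4979, -0.1568, 0.1169]
ee_rot: [3.136, -0.002, 1.257]
wrist_force: [-5.2, 2.3, -0.3]
width: 0.0094
```

Emit:
{"fn": "step_arm", "kwargs": {
  "increments": "0 0 0 0 0 0; 0 0 0 0 0 0; 0 0 0 0 0 0; 0 0 0 0 0 0",
  "claw": 0.25
}}

```text
time: 34.0
tool_pos: [0.5012, -0.1583, 0.1196]
ee_rot: [3.127, -0.001, 1.256]
wrist_force: [0.2, 0.1, -0.2]
width: 0.0343
```

Emit:
{"fn": "step_arm", "kwargs": {
  "increments": "0 0 -1.5 0 0 0; 0 0 -2 0 0 0; 0 0 -2 0 0 0; 0 0 0 0 0 0"
}}

```text
time: 34.4
tool_pos: [0.5022, -0.1587, 0.1791]
ee_rot: [3.12, -0.0, 1.257]
wrist_force: [1.0, 1.1, 0.3]
width: 0.0353
```

```bash
python3 - <<'E'
from k import *
P,Rt,o=now(); log(); im,_=snap("wrist","w13"); cv2.imwrite("pics/c13.png",im)
u=np.array([.951,-.309,0]); H=np.array([.660,-.212,.120]); b=np.array([.309,.951,0])
bar=H-.168*u+[0,0,.012]; print("bar shut",bar,proj("wrist",[bar+k*b for k in(-.03,0,.03)],o),"tcp off tool axes",Rt.T@(bar-P))
for th in(0,.05,.1):
    a=th+.0713; p=H-.1684*u*np.cos(a)+[0,0,.1684*np.sin(a)]; print(th,proj("wrist",p,o))
E
```

```text
{'time': 34.4, 'joint_positions': [-0.415, 0.025, 1.489, 0.003, 1.606, -0.101], 'tool_pos': [0.502, -0.159, 0.179], 'ee_rot': [3.12, -0.0, 1.257], 'wrist_force': [1.012, 1.086, 0.319], 'wrist_torque': [-0.032, 0.099, -0.027], 'width': 0.035}
bar shut [ 0.500232 -0.160088  0.132   ] [[252.93114556 250.56982234]
 [252.83592725 210.92616403]
 [252.73548664 168.74004737]] tcp off tool axes [-0.00194644 -0.00242984  0.04703872]
0 [[252.87559412 210.92454181]]
0.05 [[254.20624518 214.60649435]]
0.1 [[256.27196609 218.5293555 ]]
```

View pics/c13.png

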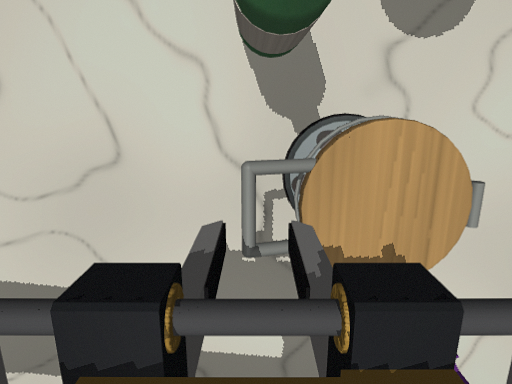

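Emit:
{"fn": "step_arm", "kwargs": {
  "increments": "0 -0.3 0 0 0 0; 0 0 0 0 0 0; 0 0 0 0 0 0; 0 0 0 0 0 0; 0 0 0 0 0 0",
  "claw": 1
}}

```text
time: 34.95
tool_pos: [0.4969, -0.1567, 0.1737]
ee_rot: [3.129, -0.001, 1.257]
wrist_force: [-0.6, -0.5, 0.5]
width: 0.0009
```

Emit:
{"fn": "step_arm", "kwargs": {
  "increments": "0 0 1.5 0 0 0; 0 0 1.3 0 0 0; 0 0 0.7 0 0 0; 0 0 0 0 0 0"
}}

```text
time: 35.35
tool_pos: [0.4969, -0.1566, 0.1379]
ee_rot: [3.13, -0.001, 1.257]
wrist_force: [1.1, 0.4, 0.5]
width: 0.0007
```

Emit:
{"fn": "step_arm", "kwargs": {
  "increments": "0 0 0.3 0 0 0; 0 0 0.3 0 0 0; 0 0 0 0 0 0"
}}

```text
time: 35.65
tool_pos: [0.4976, -0.1569, 0.1366]
ee_rot: [3.127, -0.001, 1.257]
wrist_force: [-5.8, 2.0, 14.5]
width: 0.0001
```

Emit:
{"fn": "step_arm", "kwargs": {
  "increments": "0 0 -1.5 0 0 0; 0 0 -4 0 0 0; 0 0 -4 0 0 0; 0 -4 -2 0 0 0; 0 -4 0 0 0 0"
}}

```text
time: 36.15
tool_pos: [0.4212, -0.1325, 0.2507]
ee_rot: [3.122, -0.0, 1.257]
wrist_force: [0.4, 0.8, 1.3]
width: 0.0005
```

Emit:
{"fn": "step_arm", "kwargs": {
  "increments": "0 -4 0 0 0 0; 0 -4 0 0 0 0; 0 -4 0 0 0 0; 3 0 0 0 0 0; 0 0 0 0 0 0"
}}

```text
time: 36.65
tool_pos: [0.3149, -0.0646, 0.2461]
ee_rot: [3.126, -0.002, 1.259]
wrist_force: [-0.5, -1.8, -0.7]
width: 0.0005
```

```bash
python3 - <<'E'
from k import *
log(); t,o=snap("top","top14"); s,_=snap("scene","scene14")
def blob(im,lo,hi,box):
    x0,x1,y0,y1=box; m=cv2.inRange(cv2.cvtColor(im,cv2.COLOR_BGR2HSV),lo,hi)[y0:y1,x0:x1]; ys,xs=np.nonzero(m); return (len(xs),(xs.mean()+x0).round(1),(ys.mean()+y0).round(1)) if len(xs) else None
t0=cv2.imread("pics/top0.png");s0=cv2.imread("pics/scene0.png")
spec={"bottle":((45,60,20),(90,255,255),(255,290,180,220),(240,280,135,205)),"mortar":((3,110,40),(18,255,255),(240,290,125,170),(205,250,190,235)),"scoop":((125,60,20),(155,255,255),(400,450,155,235),(150,200,110,155))}
for n,(lo,hi,bt,bs) in spec.items(): print(n,blob(t0,lo,hi,bt),blob(t,lo,hi,bt),"|",blob(s0,lo,hi,bs),blob(s,lo,hi,bs))
for nm,a,b,bx in(("bowl top",t0,t,(75,140,190,255)),("bowl scene",s0,s,(355,420,240,300))):
    x0,x1,y0,y1=bx; g=[np.float32(cv2.cvtColor(i[y0:y1,x0:x1],6)) for i in(a,b)]; print(nm,cv2.phaseCorrelate(*g))
# cup: predicted vs old
for nm,a,b,bx in(("cup top",t0,t,(165,215,180,255)),("cup scene",s0,s,(290,350,200,250))):
    x0,x1,y0,y1=bx; g=[np.float32(cv2.cvtColor(i[y0:y1,x0:x1],6)) for i in(a,b)]; print(nm,cv2.phaseCorrelate(*g))
print("expected cup shift px",proj("top",CUP+[-.01,0,.085])-proj("top",CUP+[0,0,.085]),proj("scene",CUP+[-.01,0,.085])-proj("scene",CUP+[0,0,.085]))
print("lid",blob(t,(8,90,60),(25,255,255),(300,380,155,230)),proj("top",JAR+[0,0,.124]),blob(s,(8,90,60),(25,255,255),(190,250,115,195)),proj("scene",JAR+[0,0,.122]))
E
```

```text
{'time': 36.65, 'joint_positions': [-0.383, -0.455, 1.747, 0.004, 1.834, -0.071], 'tool_pos': [0.315, -0.065, 0.246], 'ee_rot': [3.126, -0.002, 1.259], 'wrist_force': [-0.528, -1.834, -0.669], 'wrist_torque': [-0.083, 0.116, -0.015], 'width': 0.001}
bottle (283, np.float64(271.9), np.float64(201.6)) (283, np.float64(271.8), np.float64(201.7)) | (412, np.float64(258.2), np.float64(169.5)) (416, np.float64(258.2), np.float64(169.6))
mortar (758, np.float64(263.8), np.float64(148.8)) (749, np.float64(264.0), np.float64(148.9)) | (614, np.float64(226.6), np.float64(208.7)) (608, np.float64(226.5), np.float64(208.7))
scoop (962, np.float64(424.4), np.float64(188.2)) (962, np.float64(424.4), np.float64(188.2)) | (392, np.float64(172.5), np.float64(135.7)) (391, np.float64(172.5), np.float64(135.6))
bowl top ((-0.016351420521949933, 0.00808120465364226), 1.0034605162563148)
bowl scene ((0.027386736516263, 0.002641240264850353), 0.9619754354159037)
cup top ((0.3583348707713263, 4.075469450367649), 0.8211847829182942)
cup scene ((1.2317281030461515, -1.9931164368691796), 1.0627641169230144)
expected cup shift px [[-0.03774795  3.52752035]] [[ 2.30369246 -1.79369595]]
lid (1721, np.float64(334.1), np.float64(189.3)) [[335.43893489 187.86151522]] (719, np.float64(219.0), np.float64(148.9)) [[218.06692234 147.43231601]]
```

```bash
python3 - <<'E'
from h import *
for nm in("top","scene"):
    d=cv2.absdiff(cv2.imread(f"pics/{nm}0.png"),cv2.imread(f"pics/{nm}14.png")).max(2)
    t=cv2.imread(f"pics/{nm}14.png"); h=cv2.cvtColor(t,40); m=cv2.inRange(h,(0,80,20),(8,255,150))|cv2.inRange(h,(170,80,20),(180,255,150))
    m[d<15]=0; k,_,st,c=cv2.connectedComponentsWithStats(m); print(nm,[(int(st[i,4]),c[i].round(0).tolist()) for i in range(1,k) if st[i,4]>2])
close_job()
E
```

```text
top []
scene []
the job is handed in; nothing more can be done
```

The job is done and handed in at about 37 s of the 72 s allowed. No verdict is reported, so what follows rests on my own checks.

I swung the lid back to about 1.72 rad and poured the jujubes into the jar, with a short shake at the end. I then stood the cup back within about 1 cm of where it started and shut the lid.

**Last checks**
- **Cup:** the top camera shows no jujube colour in it (76 pixels at the start, 0 after the pour). After release, its picture shift matched the planned placement to about 1 pixel in both views. I did not view a close-up of it after setting it down.
- **Jujubes:** no red patches lie outside the jar in the final top or scene pictures. I saw several in the jar during the pour, but I did not count all eight.
- **Lid:** when I pressed on the bar with the closed fingers, they stopped at 136.6 mm with 14.5 N. The bar's top should be at 137 mm when shut. The lid also appears where a shut lid should be, within about 2 pixels in both views.
- **Bottle, mortar, scoop, bowl:** none moved by more than about 0.2 pixels.
- **Forces:** the highest wrist reading I saw was about 15 N.

**Disagreements:** during the pour the cup's measured position was about 1 cm off my prediction, so I shifted the pour to suit. While shutting the lid I moved the wrong way for a moment, which raised the side force to about 13 N before I corrected it.

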